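# Unstack the RF modules into their storage trays

## Task

After the measurement two small stacks of metal RF modules are left on the bench. Take them apart, one module at a time, and set each module gently, upright and flat on the floor of the black tray made to its shape and size (finned amplifier: longest tray; splitter: wide, nearly square tray; filter: small narrow tray; round load: round tray). Do not drop or tip the modules, and leave the mug and the multimeter where they are.

Things in the scene. Friction and masses are not known exactly. Their poses are not given: they have to be found in the camera images.
- amplifier: The longest module, aluminium, with lengthwise cooling fins on top, standing on the bench as the lower part of a stack. Body 50 mm (x) x 96 mm (y) x 40 mm high, plus a brass socket 11 mm across standing 5 mm out of each y end (106 mm overall). Grip by the flat x sides. About 0.3 kg. Origin: centre of its underside; z up through its top. At the start the load or the filter stands on it.
- splitter: Wide, nearly square plain aluminium box, standing on the bench as the lower part of the other stack. Body 56 mm (x) x 54 mm (y) x 40 mm high, plus brass sockets 5 mm long (two on the +y face, one on the -y face; 64 mm overall in y). Grip by the flat x sides. About 0.26 kg. Origin: centre of its underside; z up through its top. At the start the load or the filter stands on it.
- load: Round finned aluminium can, 44 mm in diameter and 36 mm high, with a brass socket 12 mm across standing 8 mm up from the centre of its top. At the start it stands on the amplifier or on the splitter, its underside 40 mm above the bench. About 0.13 kg. Origin: centre of its underside; z up through its top.
- filter: Small narrow plain aluminium block with three brass tuning screws on top. Body 28 mm (x) x 50 mm (y) x 36 mm high, plus a brass socket 5 mm long on each y end (60 mm overall). Grip by the flat x sides. At the start it stands on the amplifier or on the splitter, its underside 40 mm above the bench. About 0.12 kg. Origin: centre of its underside; z up through its top.
- amplifier_tray: Place of the amplifier, the longest tray. Fixed black plastic tray, open at the top: floor 4 mm thick, walls 3 mm thick, rim 11 mm above the bench (7 mm above the tray floor). Origin: centre of its underside, on the bench; z up. Inside 70 mm (x) x 126 mm (y): the amplifier's long side lies along the tray's y.
- splitter_tray: Place of the splitter, the wide, nearly square tray. Fixed black plastic tray, open at the top: floor 4 mm thick, walls 3 mm thick, rim 11 mm above the bench (7 mm above the tray floor). Origin: centre of its underside, on the bench; z up. Inside 76 mm (x) x 84 mm (y): the splitter's sockets point along the tray's y.
- load_tray: Place of the round load, the only round tray. Fixed black plastic tray, open at the top: floor 4 mm thick, walls 3 mm thick, rim 11 mm above the bench (7 mm above the tray floor). Origin: centre of its underside, on the bench; z up. Inside diameter 66 mm, outside 72 mm.
- filter_tray: Place of the filter, the small narrow tray. Fixed black plastic tray, open at the top: floor 4 mm thick, walls 3 mm thick, rim 11 mm above the bench (7 mm above the tray floor). Origin: centre of its underside, on the bench; z up. Inside 48 mm (x) x 80 mm (y): the filter's long side lies along the tray's y.
- mug: Bystander: loose white mug, 80 mm across and 92 mm high, beyond the trays on the far side of the bench. Leave it alone. Origin: centre of its underside.
- multimeter: Bystander: loose grey handheld meter lying face up, 140 mm (x) x 74 mm (y) x 34 mm, with a dial 6 mm high on top, beyond the trays on the far side of the bench. Leave it alone. Origin: centre of its underside.
Mind the look-alikes: they are no part of the job. What is shaped like the filter_tray but orange or red is not meant. What is shaped like the amplifier but red is not meant.

How it is judged:
By the outcome, as a careful person would: the job done as asked, in the order asked, and still so for the second after the job is handed in, with the robot touching nothing.
It also fails if it takes over 106 s, if anything falls off the work surface, if the arm or the gripper's body presses on something with over 40 N, if the wrist force passes 120 N, or if a joint passes its speed limit or range.

## Robot

A 7-joint arm with a two-finger parallel gripper is mounted at the origin on the work surface. World frame = base frame: x ahead of the robot, y to its left, z up, the work surface at z = 0. Lengths are in m, angles in rad, forces in N, time in s.
With the tool pointing down it reaches from about 0.4 to 0.85 m from the base axis. Payload 4.5 kg.
Tool frame: the origin (TCP) lies between the finger pads; the fingertips stand 14 mm ahead of it and the grasp point (between the pads) lies 5 mm behind it (tips_ahead is the distance from the TCP to the fingertips, in m); z points along the fingers, y is the direction in which the jaws open and shut (so a half turn about z gives the same grasp; the last joint's range is limited). The gripper opens to 85 mm and grips with 20 to 120 N. Pads are 22 mm wide; open, the fingers measure 114 mm over their backs; the gripper's body (76 mm by 85 mm) begins 54 mm behind the grasp point. The pads swing forward as they close: fully open they stand 13 mm farther back than shut.
Start: joints at [-1.259, 0.689, -0.195, 1.565, 0.157, 0.902, -0.215], TCP at [0.171, 0.601, 0.245] pointing down, gripper open.
Joint ranges: [-3.01, 3.01], [-0.46, 2.08], [-1.47, 1.51], [0.13, 2.56], [-1, 4.14], [0.04, 2.09], [-2.66, 2.66]. Speed limits (rad/s): [2.57, 2.57, 3.14, 3.14, 3.14, 3.14, 3.14].

## Interface

Orientations are given as a unit quaternion [w, x, y, z].
In Python, from plant import sense, grab_frame, get_calibration, hand_in, tips_ahead gives the robot as it stands.
- The arm moves only by the tool arm_command, never from a script. Its argument "rows" is a list of rows, each an object of numbers: "claw": the finger opening in cm, from 0 to 8.54; "tx", "ty", "tz": the shift along the world's x, y, z in cm; "wx", "wy", "wz": the turn, a rotation vector about the world's x, y, z in rad. A call has 1 to 8 rows; each row is the pose to reach, as a shift and turn from the pose commanded when the call began; what a row does not reach only later rows make up. A row lasts 1/8 s, in which the tool goes at most 62.5 mm and 10.7 degrees, less where a joint would pass 70% of its speed; a pose out of reach is approached as far as the arm can. A call with a gripper value outside its range is refused whole. The fingers move at their own pace and stop on an object; "force" is the grip in N (left out, the last holds). Time passes only in rows, so rows that repeat a pose let the fingers close. It gives the time, the measured TCP pose, the force and the opening at its end, in the units of the state.
- sense(): the state, without advancing time (a new reading comes with each control period).
- grab_frame(name): name is "scene" or "top" or "wrist"; returns (picture, depth): 420x560x3 uint8, red, green, blue; 420x560 float32, m along the optical axis (not along the pixel's ray), 0 where there is no reading.
- get_calibration(name): a dict with "camera_matrix" (3x3 intrinsics, pixels), "extrinsics" (4x4, takes a point from world to camera coordinates); the wrist camera has in their place "mount" (4x4, takes a point from camera to tool coordinates, whose origin is the TCP and whose axes are the flange's). Camera axes: x right, y up, looking along -z (the intrinsics and any distortion apply to the point x, -y, -z); pixel columns grow to the right and rows downward; lengths in m; the calibration is good to about 2 mm. A picture is of the moment at which its call begins: read the wrist's pose just before it. get_calibration takes no time and is no camera call.
- hand_in(): hands the job in, once; it reports no verdict.
The state is a dict: "time_s": time; "q": joint angles; "qd": joint speeds; "tau": joint torques, N m; "tool_pos": TCP position; "ee_rot": TCP orientation; "wrist_force": force on the tool from outside, world axes, zero at the start; "moment": the same for the moment, N m; "gripper_width": opening from 0.0 (shut) to 1.0 (fully open).
Only numpy, scipy, OpenCV 4.12 (cv2) and the standard library are available. Lean on these libraries where they do the work, as an engineer would, in place of code of your own. Each camera call takes 0.05 s, during which the arm holds its last target.

## Working session

There is one attempt and no reset: what is moved stays moved. The work goes in short steps, Python scripts to look and compute and a tool call to move; the robot and the scene stay as the last step left them, time stands still between calls to the robot, and variables do not carry over. Pictures are saved under pics/ and viewed, and the job is handed in when it is done.

Besides the shell and the picture viewer there is one more tool, called as name(argument=value, ...), one argument or row to a line, values as JSON. arm_command: Moves the arm, as the interface text tells. Its arguments: {"type":"object","properties":{"rows":{"type":"array"},"force":{"type":"number"}},"required":["rows"]}

```bash
ls; mkdir -p pics; python3 - <<'E'
from plant import *
import cv2,numpy as np
s=sense();print(s['time_s'],s['tool_pos'],s['ee_rot'],s['gripper_width'],tips_ahead() if callable(tips_ahead) else tips_ahead)
for n in("scene","top"):
    p,d=grab_frame(n);cv2.imwrite(f'pics/{n}0.png',p[:,:,::-1]);np.save(f'pics/{n}0.npy',d)
    c=get_calibration(n);print(n,{k:np.round(v,4).tolist() if not isinstance(v,str) else v for k,v in c.items()})
print(get_calibration("wrist"))
E
```

```text
pics
0.0 [0.17128964 0.60042909 0.24448702] [-5.80608375e-05  1.38416283e-01  9.90373719e-01 -9.08381204e-04] 0.9980828717932698 0.014
scene {'camera_matrix': [[419.2139, 0.0, 283.8477], [0.0, 419.2139, 202.3357], [0.0, 0.0, 1.0]], 'extrinsics': [[-0.5878, 0.809, 0.0059, 0.338], [-0.5556, -0.409, 0.7239, 0.2595], [0.588, 0.4222, 0.6899, -1.3119], [0.0, 0.0, 0.0, 1.0]]}
top {'camera_matrix': [[422.4741, 0.0, 272.1216], [0.0, 422.4741, 206.251], [0.0, 0.0, 1.0]], 'extrinsics': [[0.0103, -0.9999, 0.0011, 0.0093], [0.9978, 0.0104, 0.0651, -0.5719], [-0.0651, 0.0004, 0.9979, -1.0484], [0.0, 0.0, 0.0, 1.0]]}
{'camera_matrix': array([[327.82482667,   0.        , 275.2955736 ],
       [  0.        , 327.82482667, 211.35429852],
       [  0.        ,   0.        ,   1.        ]]), 'mount': array([[ 1.59398637e-04,  9.50969335e-01,  3.09285140e-01,
         8.00055188e-02],
       [ 9.99999814e-01, -3.33496290e-04,  5.10034648e-04,
         8.42963968e-05],
       [ 5.88172757e-04,  3.09285002e-01, -9.50969212e-01,
        -1.29472258e-01],
       [ 0.00000000e+00,  0.00000000e+00,  0.00000000e+00,
         1.00000000e+00]])}
```

View pics/top0.png

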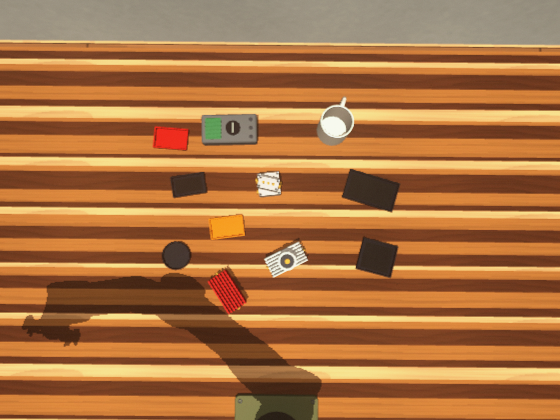

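View pics/scene0.png

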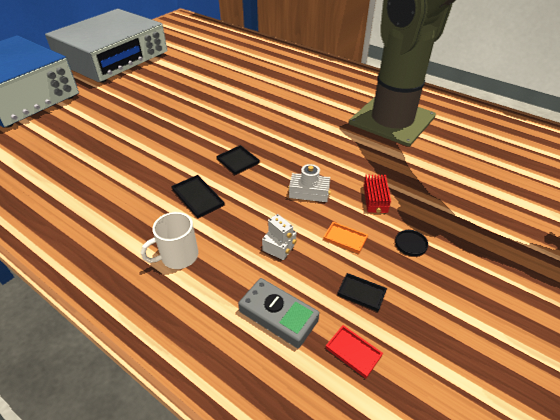

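Candidates in the top image:
- Amplifier: (287,259), finned aluminium with the load on top. The red finned block at (227,291) is the decoy.
- Filter and splitter stack: (268,183).
- Filter tray: black at (189,184). The orange (227,227) and red (171,138) trays are decoys.
- Amplifier tray: (371,190). Splitter tray: (377,257). Round load tray: (177,255).

Next I'll take close crops and measure.

```bash
cat > h.py <<'E'
import numpy as np,cv2
from plant import *
def topw(u,v,z):
    c=get_calibration("top");K=np.array(c['camera_matrix']);T=np.array(c['extrinsics'])
    u=np.atleast_1d(u).astype(float);v=np.atleast_1d(v).astype(float)
    r=np.stack([(u-K[0,2])/K[0,0],-(v-K[1,2])/K[1,1],-np.ones_like(u)],1)
    R=T[:3,:3];C=-R.T@T[:3,3];w=r@R
    s=(z-C[2])/w[:,2]
    return C+w*s[:,None]
def deproj(n,d,pose=None):
    c=get_calibration(n);K=np.array(c['camera_matrix'])
    v,u=np.mgrid[:420,:560]
    P=np.stack([(u-K[0,2])/K[0,0]*d,-(v-K[1,2])/K[1,1]*d,-d],-1)
    if n!='wrist':
        T=np.linalg.inv(np.array(c['extrinsics']))
    else: T=pose@np.array(c['mount'])
    return P@T[:3,:3].T+T[:3,3]
def pose(s):
    from scipy.spatial.transform import Rotation as Ro
    w,x,y,z=s['ee_rot'];T=np.eye(4);T[:3,:3]=Ro.from_quat([x,y,z,w]).as_matrix();T[:3,3]=s['tool_pos'];return T
E
python3 - <<'E'
from h import *
p=cv2.imread('pics/top0.png');d=np.load('pics/top0.npy')
W=deproj('top',d)
print('table z',np.median(W[300:340,300:500,2]))
hsv=cv2.cvtColor(p,cv2.COLOR_BGR2HSV)
for n,(u,v) in dict(amp=(371,190),spl=(377,257),load=(177,255),fil=(189,184)).items():
    m=(p.max(2)<60).astype(np.uint8);
    box=np.zeros_like(m);box[v-32:v+32,u-38:u+38]=1;m&=box
    k,l,st,c=cv2.connectedComponentsWithStats(m)
    i=l[v,u];ys,xs=np.where(l==i)
    q=topw(xs,ys,0.008)[:,:2]
    r=cv2.minAreaRect((q*1000).astype(np.float32))
    print(n,len(q),np.median(W[ys,xs,2]),r,'mean',q.mean(0))
for n,(u,v) in dict(A=(287,259),S=(268,183)).items():
    c=W[v-30:v+30,u-30:u+30].reshape(-1,3)
    for lo,hi in((.03,.05),(.065,.08),(.08,.1)):
        q=c[(c[:,2]>lo)&(c[:,2]<hi)]
        if len(q)>4:print(n,lo,len(q),np.median(q[:,2]),q.mean(0),cv2.minAreaRect((q[:,:2]*1000).astype(np.float32)))
a=cv2.resize(p[225:295,250:330],None,fx=5,fy=5,interpolation=cv2.INTER_CUBIC);b=cv2.resize(p[150:220,230:310],None,fx=5,fy=5,interpolation=cv2.INTER_CUBIC)
cv2.imwrite('pics/crop1.png',np.hstack([a,b]))
E
```

```text
table z -0.000857369909417649
amp 971 0.003884852050800358 ((615.7543334960938, -238.9976043701172), (123.71675109863281, 74.83070373535156), 74.11106872558594) mean [ 0.61075488 -0.25477223]
spl 1050 0.00341194292530822 ((447.0108642578125, -249.57101440429688), (89.95117950439453, 78.30587768554688), 75.71266174316406) mean [ 0.44673557 -0.25120899]
load 235139 -0.0005699963156287069 ((581.3526000976562, -5.0125732421875), (1071.8837890625, 1472.9141845703125), 0.6256865859031677) mean [ 0.57021595 -0.00387716]
fil 235191 -0.0005693126682237981 ((581.3526000976562, -5.0125732421875), (1071.8837890625, 1472.9141845703125), 0.6256865859031677) mean [ 0.57018033 -0.00381799]
A 0.03 270 0.039080821516378705 [ 0.44198512 -0.01843518  0.03865961] ((440.22528076171875, -20.0748291015625), (49.55452346801758, 95.6578369140625), 26.838787078857422)
A 0.065 255 0.07504964371488132 [ 0.43861148 -0.02143391  0.07493074] ((438.25836181640625, -21.49233627319336), (42.766658782958984, 42.46892166137695), 63.57170104980469)
A 0.08 21 0.08390437132677453 [ 0.43889719 -0.02108258  0.08367046] ((438.8184814453125, -21.126951217651367), (9.676776885986328, 9.568544387817383), 0.9147099852561951)
S 0.03 221 0.03964950272748613 [0.62523332 0.02300978 0.03957348] ((626.7798461914062, 24.50159454345703), (57.01966857910156, 54.27156066894531), 5.778929710388184)
S 0.065 254 0.07553664994120735 [0.62301924 0.02460228 0.07519188] ((623.5452880859375, 24.362293243408203), (57.61404037475586, 28.467409133911133), 77.52793884277344)
```

View pics/crop1.png

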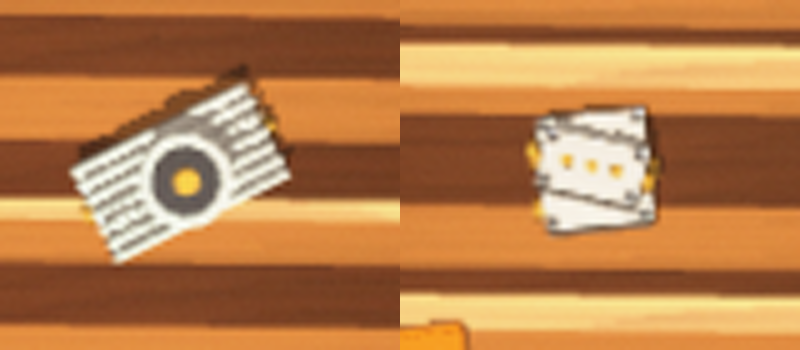

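```bash
python3 - <<'E'
from h import *
p=cv2.imread('pics/top0.png');d=np.load('pics/top0.npy')
W=deproj('top',d)
hsv=cv2.cvtColor(p,cv2.COLOR_BGR2HSV)
for n,(u,v) in dict(amp=(371,190),spl=(377,257),load=(177,255),fil=(189,184)).items():
    print(p[v,u],hsv[v,u])
    m=((hsv[...,1]<100)&(p.max(2)<90)).astype(np.uint8);
    box=np.zeros_like(m);box[v-32:v+32,u-38:u+38]=1;m&=box
    m=cv2.morphologyEx(m,cv2.MORPH_OPEN,np.ones((5,5)))
    k,l,st,c=cv2.connectedComponentsWithStats(m)
    i=l[v,u];ys,xs=np.where(l==i)
    cs,_=cv2.findContours((l==i).astype(np.uint8),0,2)
    q=topw(xs,ys,0.009)[:,:2]
    r=cv2.minAreaRect((q*1000).astype(np.float32))
    print(n,i,len(q),r,'mean',q.mean(0))
    for lo,hi in((.0015,.0065),(.0065,.014)):
      mm=(W[...,2]>lo)&(W[...,2]<hi)&(box>0)&(hsv[...,1]<110)
      q=W[mm][:,:2]; print('  depth',lo,len(q),cv2.minAreaRect((q*1000).astype(np.float32)),q.mean(0),W[mm][:,2].mean())
E
```

```text
[34 45 58] [ 14 106  58]
amp 0 235200 ((581.2791748046875, -4.99334716796875), (1070.8870849609375, 1471.5447998046875), 0.6256867051124573) mean [ 0.57011903 -0.00378957]
  depth 0.0015 913 ((624.3991088867188, -224.20974731445312), (140.97085571289062, 161.9079132080078), 2.3614327907562256) [ 0.61654708 -0.23748236] 0.003700989399269897
  depth 0.0065 182 ((616.5484008789062, -235.81610107421875), (129.36080932617188, 74.50762939453125), 73.88817596435547) [ 0.62050251 -0.22861734] 0.009091308691407656
[33 42 54] [13 99 54]
spl 0 235200 ((581.2791748046875, -4.99334716796875), (1070.8870849609375, 1471.5447998046875), 0.6256867051124573) mean [ 0.57011903 -0.00378957]
  depth 0.0015 674 ((446.9117736816406, -235.09547424316406), (117.40225982666016, 81.49864196777344), 77.2215347290039) [ 0.44608678 -0.25099896] 0.0037464814623962414
  depth 0.0065 118 ((446.6170959472656, -250.0987091064453), (87.81674194335938, 78.95510864257812), 75.4487075805664) [ 0.45756726 -0.24146291] 0.008931661028146028
[49 55 70] [ 9 76 70]
load 1 507 ((446.42041015625, 256.9698486328125), (60.3671875, 
[... 204 characters left out ...]
0.25843451] 0.003771792818021084
  depth 0.0065 50 ((449.06243896484375, 259.10980224609375), (59.43317413330078, 65.52803802490234), 35.853633880615234) [0.45651449 0.25965375] 0.009073015745942525
[35 47 65] [ 12 118  65]
fil 0 235200 ((581.2791748046875, -4.99334716796875), (1070.8870849609375, 1471.5447998046875), 0.6256867051124573) mean [ 0.57011903 -0.00378957]
  depth 0.0015 128 ((626.288818359375, 230.15371704101562), (46.88552474975586, 77.49777221679688), 10.895857810974121) [0.62653238 0.22648838] 0.003909017360659708
  depth 0.0065 44 ((626.5042114257812, 230.80174255371094), (50.80821990966797, 82.90875244140625), 10.456802368164062) [0.63120397 0.21836979] 0.009075007980811461
```

```bash
python3 - <<'E'
from h import *
p=cv2.imread('pics/top0.png');d=np.load('pics/top0.npy')
W=deproj('top',d)
m=((W[...,2]>.0018)&(W[...,2]<.015)&(p.max(2)<100)).astype(np.uint8)
m=cv2.morphologyEx(m,cv2.MORPH_OPEN,np.ones((3,3)))
k,l,st,c=cv2.connectedComponentsWithStats(m)
vis=p.copy()
for n,(u,v) in dict(amp=(371,190),spl=(377,257),load=(177,255),fil=(189,184)).items():
    i=l[v,u];ys,xs=np.where(l==i)
    q=topw(xs,ys,0.009)[:,:2]*1000
    r=cv2.minAreaRect(q.astype(np.float32))
    print(n,i,len(q),r,'mean',q.mean(0), cv2.minEnclosingCircle(q.astype(np.float32)))
    vis[l==i]=(0,255,0)
cv2.imwrite('pics/vis.png',vis[130:320,130:420].repeat(2,0).repeat(2,1))
E
```

```text
amp 4 430 ((612.602783203125, -242.67666625976562), (78.8643569946289, 73.7784652709961), 56.58676528930664) mean [ 613.35316972 -240.19250892] ((611.1680297851562, -236.9759063720703), 44.639434814453125)
spl 37 9 ((446.5216064453125, -248.8490753173828), (5.030012607574463, 5.140199184417725), 0.5868662595748901) mean [ 446.52145825 -248.84866518] ((446.5216064453125, -248.84906005859375), 3.5960237979888916)
load 0 232001 ((581.2791748046875, -4.99334716796875), (1070.8870849609375, 1471.5447998046875), 0.6256867051124573) mean [572.65846355  -3.26089129] ((611.4915161132812, -4.663383960723877), 892.53466796875)
fil 2 418 ((626.7781372070312, 229.22634887695312), (52.908233642578125, 85.26349639892578), 9.623624801635742) mean [629.37773015 221.3299911 ] ((628.510986328125, 229.65283203125), 47.95707702636719)
```

View pics/vis.png

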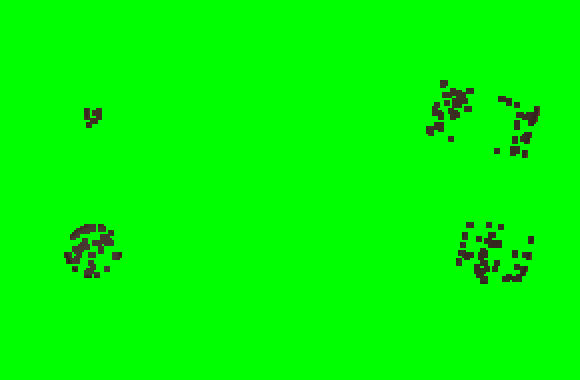

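```bash
python3 - <<'E'
from h import *
p=cv2.imread('pics/top0.png')
print(p[184,150],p[255,150],p[190,330])
vis=p.copy()
for n,(u,v) in dict(amp=(371,190),spl=(377,257),load=(177,255),fil=(189,184)).items():
    m=(p.max(2)<76).astype(np.uint8)
    box=np.zeros_like(m);box[max(0,v-32):v+32,u-38:u+38]=1
    m&=box
    m=cv2.morphologyEx(m,cv2.MORPH_CLOSE,np.ones((3,3)))
    m=cv2.morphologyEx(m,cv2.MORPH_OPEN,np.ones((7,7)))
    k,l,st,c=cv2.connectedComponentsWithStats(m)
    i=l[v,u]
    if i==0: print(n,'miss');continue
    ys,xs=np.where(l==i)
    q=topw(xs,ys,0.009)[:,:2]*1000
    r=cv2.minAreaRect(q.astype(np.float32))
    print(n,i,len(q),r,'mean',q.mean(0), cv2.minEnclosingCircle(q.astype(np.float32)))
    cs,_=cv2.findContours((l==i).astype(np.uint8),0,2)
    cv2.drawContours(vis,cs,-1,(0,255,0),1)
cv2.imwrite('pics/vis2.png',cv2.resize(vis[130:320,130:420],None,fx=2.7,fy=2.7))
E
```

```text
[ 34  64 119] [ 34  63 118] [ 36  65 118]
amp 1 1494 ((616.4453125, -235.4901123046875), (131.6444854736328, 77.64702606201172), 74.03299713134766) mean [ 616.81727056 -236.14366109] ((616.7713623046875, -235.6123046875), 71.26731872558594)
spl 1 1117 ((448.1400146484375, -250.1840362548828), (91.04000091552734, 81.71788787841797), 75.71309661865234) mean [ 447.04478238 -249.54014298] ((446.6566162109375, -250.02120971679688), 56.27529525756836)
load 1 596 ((446.44580078125, 257.0195007324219), (65.63178253173828, 65.77854919433594), 1.3246047496795654) mean [446.46048416 257.24981977] ((445.6681823730469, 257.1722412109375), 35.472103118896484)
fil 1 676 ((627.1403198242188, 230.3726806640625), (52.40300369262695, 86.46636199951172), 8.262579917907715) mean [627.3403943  230.43735153] ((627.285400390625, 230.40884399414062), 47.6816291809082)
```

View pics/vis2.png

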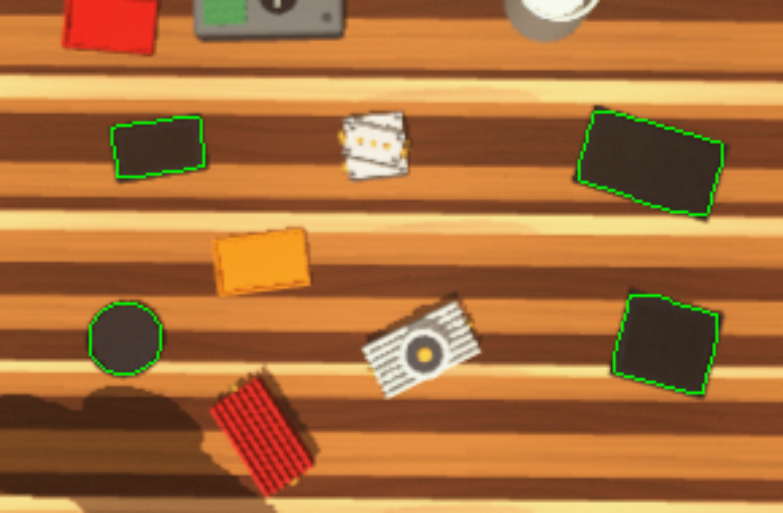

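arm_command(
  rows=[
    {"tx":3,"ty":-5,"tz":0,"wz":-0.1,"claw":8.5},
    {"tx":6.5,"ty":-10,"wz":-0.2,"claw":8.5},
    {"tx":10,"ty":-15,"wz":-0.3,"claw":8.5},
    {"tx":13.5,"ty":-20,"wz":-0.4,"claw":8.5},
    {"tx":17,"ty":-25,"wz":-0.5,"claw":8.5},
    {"tx":20,"ty":-30,"wz":-0.6,"claw":8.5},
    {"tx":23,"ty":-34,"wz":-0.7,"claw":8.5},
    {"tx":25,"ty":-38,"tz":-1,"wz":-0.82,"claw":8.5},
  ],
  force=40,
)

```text
$.rows[0]: bad value
```

arm_command(
  rows=[
    {"tx":0.3,"ty":-4,"tz":-1,"claw":8.5},
    {"tx":0.6,"ty":-8,"tz":-2,"claw":8.5},
    {"tx":0.9,"ty":-12,"tz":-3,"claw":8.5},
    {"tx":1.2,"ty":-16,"tz":-4,"claw":8.5},
    {"tx":1.5,"ty":-20,"tz":-5,"claw":8.5},
    {"tx":1.7,"ty":-23,"tz":-5.5,"claw":8.5},
    {"tx":1.7,"ty":-24,"tz":-6,"claw":8.5},
    {"tx":1.7,"ty":-24,"tz":-6,"claw":8.5},
  ],
)

```text
$.rows[0]: bad value
```

```bash
cat >> h.py <<'E'
def st():
    s=sense();T=pose(s);print('t',round(s['time_s'],2),'pos',np.round(s['tool_pos']*1000 if hasattr(s['tool_pos'],'shape') else np.array(s['tool_pos'])*1000,1),'jaw',round(np.degrees(np.arctan2(T[1,1],T[0,1])),2),'tilt z',np.round(T[:3,2],4),'w',round(s['gripper_width']*85.4,1),'F',np.round(s['wrist_force'],1),'q',np.round(s['q'],2));return s,T
E
python3 - <<'E'
from h import *
s,T=st()
p,d=grab_frame('wrist');cv2.imwrite('pics/w1.png',p[:,:,::-1]);np.save('pics/w1.npy',d)
W=deproj('wrist',d,T)
q=W[(W[...,2]>.068)&(W[...,2]<.08)&(d>0)&(np.hypot(W[...,0]-.44,W[...,1]+.02)<.05)];print(len(q),cv2.minEnclosingCircle((q[:,:2]*1000).astype(np.float32)),q.mean(0))
q=W[(W[...,2]>.03)&(W[...,2]<.045)&(d>0)&(np.hypot(W[...,0]-.44,W[...,1]+.02)<.075)];print(len(q),cv2.minAreaRect((q[:,:2]*1000).astype(np.float32)))
E
```

```text
t 0.1 pos [171.3 600.5 244.6] jaw 74.09 tilt z [-4.0e-04 -1.6e-03 -1.0e+00] w 85.0 F [-0.5  0.7 -0.1] q [-1.26  0.69 -0.19  1.57  0.16  0.9  -0.22]
0 ((0.0, 0.0), 0.0) [nan nan nan]
0 ((0.0, 0.0), (0.0, 0.0), 0.0)<stdin>:5: RuntimeWarning: Mean of empty slice.
  ret = um.true_divide(
```

View pics/w1.png

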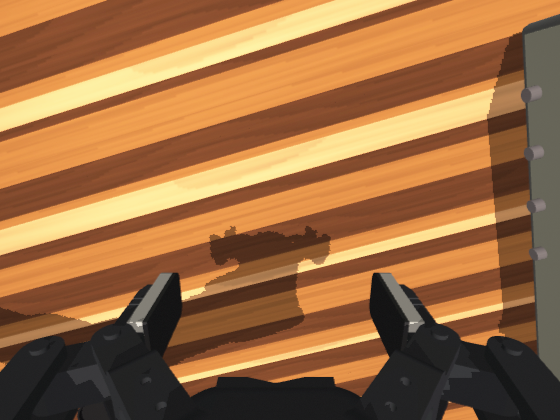

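arm_command(
  rows=[
    {"claw":8.5,"tx":3,"ty":-5,"tz":0,"wx":0,"wy":0,"wz":-0.1},
    {"claw":8.5,"tx":6.5,"ty":-10,"tz":0,"wx":0,"wy":0,"wz":-0.2},
    {"claw":8.5,"tx":10,"ty":-15,"tz":0,"wx":0,"wy":0,"wz":-0.3},
    {"claw":8.5,"tx":13.5,"ty":-20,"tz":0,"wx":0,"wy":0,"wz":-0.4},
    {"claw":8.5,"tx":17,"ty":-25,"tz":0,"wx":0,"wy":0,"wz":-0.5},
    {"claw":8.5,"tx":20,"ty":-30,"tz":0,"wx":0,"wy":0,"wz":-0.6},
    {"claw":8.5,"tx":23,"ty":-34,"tz":0,"wx":0,"wy":0,"wz":-0.7},
    {"claw":8.5,"tx":25,"ty":-38,"tz":-1,"wx":0,"wy":0,"wz":-0.82},
  ],
  force=40,
)

```text
time_s: 1.15
tool_pos: [0.4232, 0.2197, 0.2357]
ee_rot: [0.001, 0.524, 0.852, 0.001]
wrist_force: [-0.1, 1.2, 0.7]
gripper_width: 0.993
```

arm_command(
  rows=[
    {"claw":8.5,"tx":0.3,"ty":-4,"tz":-1,"wx":0,"wy":0,"wz":0},
    {"claw":8.5,"tx":0.6,"ty":-8,"tz":-2,"wx":0,"wy":0,"wz":0},
    {"claw":8.5,"tx":0.9,"ty":-12,"tz":-3,"wx":0,"wy":0,"wz":0},
    {"claw":8.5,"tx":1.2,"ty":-16,"tz":-4,"wx":0,"wy":0,"wz":0},
    {"claw":8.5,"tx":1.5,"ty":-20,"tz":-5,"wx":0,"wy":0,"wz":0},
    {"claw":8.5,"tx":1.7,"ty":-23,"tz":-5.5,"wx":0,"wy":0,"wz":0},
    {"claw":8.5,"tx":1.7,"ty":-24.2,"tz":-6,"wx":0,"wy":0,"wz":0},
    {"claw":8.5,"tx":1.7,"ty":-24.2,"tz":-6,"wx":0,"wy":0,"wz":0},
  ],
)

```text
time_s: 2.15
tool_pos: [0.4382, -0.0209, 0.175]
ee_rot: [-0.0, 0.522, 0.853, -0.0]
wrist_force: [0.3, 0.5, 0.2]
gripper_width: 0.993
```

```bash
python3 - <<'E'
from h import *
s,T=st()
p,d=grab_frame('wrist');cv2.imwrite('pics/w2.png',p[:,:,::-1]);np.save('pics/w2.npy',d)
W=deproj('wrist',d,T)
q=W[(W[...,2]>.068)&(W[...,2]<.08)&(d>0)&(np.hypot(W[...,0]-.44,W[...,1]+.02)<.05)];print(len(q),cv2.minEnclosingCircle((q[:,:2]*1000).astype(np.float32)),q.mean(0))
q=W[(W[...,2]>.03)&(W[...,2]<.045)&(d>0)&(np.hypot(W[...,0]-.44,W[...,1]+.02)<.075)];print(len(q),cv2.minAreaRect((q[:,:2]*1000).astype(np.float32)))
E
```

```text
t 2.15 pos [438.2 -20.9 175. ] jaw 27.05 tilt z [-6.e-04  3.e-04 -1.e+00] w 84.8 F [0.3 0.5 0.2] q [-0.01  0.59 -0.07  2.18  0.1   0.38  0.31]
2508 ((438.2384338378906, -21.480772018432617), 22.528804779052734) [ 0.43701808 -0.02009253  0.07658623]
1872 ((439.28802490234375, -20.465251922607422), (50.05434799194336, 96.10591125488281), 26.785165786743164)
```

View pics/w2.png

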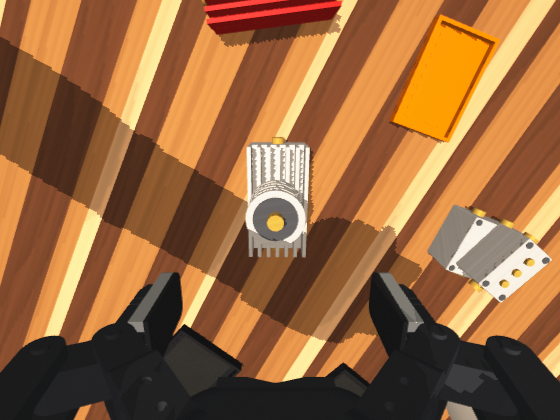

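arm_command(
  rows=[
    {"claw":8.5,"tx":0,"ty":-0.05,"tz":-3,"wx":0,"wy":0,"wz":0},
    {"claw":8.5,"tx":0,"ty":-0.05,"tz":-6,"wx":0,"wy":0,"wz":0},
    {"claw":7,"tx":0,"ty":-0.05,"tz":-8.5,"wx":0,"wy":0,"wz":0},
    {"claw":6,"tx":0,"ty":-0.05,"tz":-10.3,"wx":0,"wy":0,"wz":0},
    {"claw":5.5,"tx":0,"ty":-0.05,"tz":-10.9,"wx":0,"wy":0,"wz":0},
    {"claw":5.2,"tx":0,"ty":-0.05,"tz":-10.9,"wx":0,"wy":0,"wz":0},
  ],
)

```text
time_s: 2.95
tool_pos: [0.4385, -0.0204, 0.0664]
ee_rot: [-0.0, 0.521, 0.854, 0.0]
wrist_force: [0.2, 0.1, -0.2]
gripper_width: 0.607
```

```bash
python3 - <<'E'
from h import *
s,T=st()
p,d=grab_frame('wrist');cv2.imwrite('pics/w3.png',p[:,:,::-1]);
p,d=grab_frame('scene');cv2.imwrite('pics/s3.png',cv2.resize(p[110:260,220:420,::-1],None,fx=4,fy=4));
E
```

```text
t 2.95 pos [438.5 -20.4  66.4] jaw 27.19 tilt z [ 1.e-04  5.e-04 -1.e+00] w 51.8 F [ 0.2  0.1 -0.2] q [-0.05  0.82 -0.01  2.25  0.13  0.07  0.28]
```

View pics/w3.png

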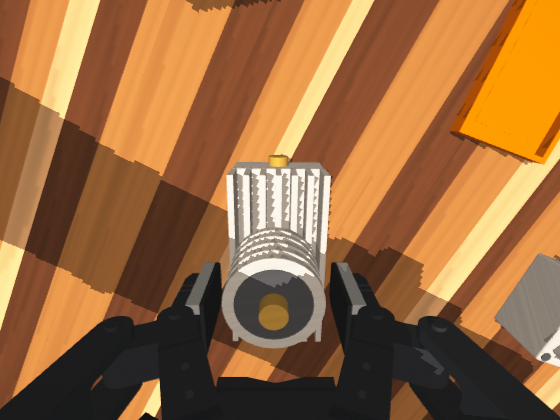

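View pics/s3.png

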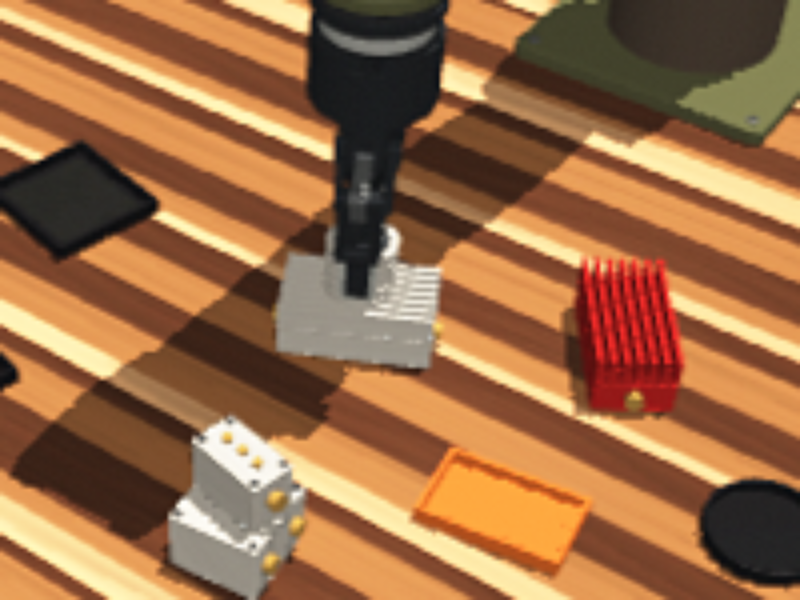

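arm_command(
  rows=[
    {"claw":4.2,"tx":0,"ty":-0.05,"tz":0,"wx":0,"wy":0,"wz":0},
    {"claw":3.5,"tx":0,"ty":-0.05,"tz":0,"wx":0,"wy":0,"wz":0},
    {"claw":3.5,"tx":0,"ty":-0.05,"tz":0,"wx":0,"wy":0,"wz":0},
    {"claw":3.5,"tx":0,"ty":-0.05,"tz":0,"wx":0,"wy":0,"wz":0},
    {"claw":3.5,"tx":0,"ty":-0.05,"tz":1,"wx":0,"wy":0,"wz":0},
    {"claw":3.5,"tx":0,"ty":-0.05,"tz":2,"wx":0,"wy":0,"wz":0},
    {"claw":3.5,"tx":0,"ty":-0.05,"tz":3,"wx":0,"wy":0,"wz":0},
  ],
  force=40,
)

```text
time_s: 3.92
tool_pos: [0.4385, -0.0221, 0.0973]
ee_rot: [0.0, 0.522, 0.853, 0.0]
wrist_force: [0.3, 0.1, -2.6]
gripper_width: 0.493
```

```bash
python3 - <<'E'
from h import *
s,T=st()
p,d=grab_frame('wrist');cv2.imwrite('pics/w4.png',p[:,:,::-1]);
p,d=grab_frame('scene');cv2.imwrite('pics/s4.png',cv2.resize(p[110:260,220:420,::-1],None,fx=4,fy=4));
E
```

```text
t 3.92 pos [438.5 -22.1  97.3] jaw 27.08 tilt z [ 6.e-04 -0.e+00 -1.e+00] w 42.1 F [ 0.3  0.1 -2.6] q [-0.04  0.75 -0.03  2.24  0.13  0.15  0.29]
```

View pics/s4.png

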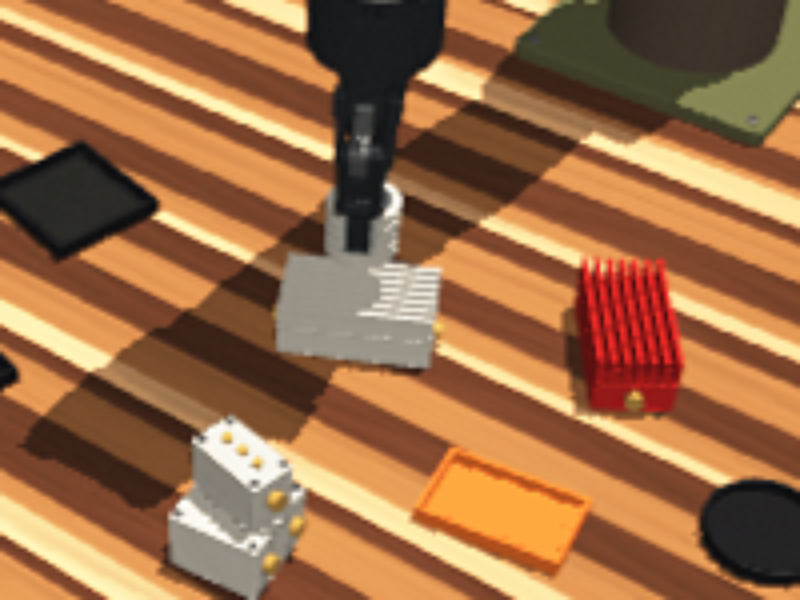

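arm_command(
  rows=[
    {"claw":3.5,"tx":0,"ty":1.5,"tz":1.5,"wx":0,"wy":0,"wz":0},
    {"claw":3.5,"tx":0.1,"ty":5.5,"tz":2.5,"wx":0,"wy":0,"wz":0},
    {"claw":3.5,"tx":0.2,"ty":10,"tz":2.5,"wx":0,"wy":0,"wz":0},
    {"claw":3.5,"tx":0.4,"ty":15,"tz":2.5,"wx":0,"wy":0,"wz":0},
    {"claw":3.5,"tx":0.6,"ty":20,"tz":2.5,"wx":0,"wy":0,"wz":0},
    {"claw":3.5,"tx":0.8,"ty":24.5,"tz":2.5,"wx":0,"wy":0,"wz":0},
    {"claw":3.5,"tx":0.8,"ty":27.2,"tz":2,"wx":0,"wy":0,"wz":0},
    {"claw":3.5,"tx":0.8,"ty":28,"tz":1,"wx":0,"wy":0,"wz":0},
  ],
)

```text
time_s: 5.03
tool_pos: [0.4462, 0.2603, 0.1061]
ee_rot: [-0.0, 0.52, 0.854, 0.001]
wrist_force: [1.0, 0.1, -1.8]
gripper_width: 0.499
```

arm_command(
  rows=[
    {"claw":3.5,"tx":0,"ty":0,"tz":-2,"wx":0,"wy":0,"wz":0},
    {"claw":3.5,"tx":0,"ty":0,"tz":-3,"wx":0,"wy":0,"wz":0},
    {"claw":3.5,"tx":0,"ty":0,"tz":-3,"wx":0,"wy":0,"wz":0},
  ],
)

```text
time_s: 5.4
tool_pos: [0.446, 0.2565, 0.0755]
ee_rot: [-0.0, 0.522, 0.853, -0.001]
wrist_force: [-0.4, -0.7, -1.9]
gripper_width: 0.495
```

```bash
python3 - <<'E'
from h import *
s,T=st()
p,d=grab_frame('wrist');cv2.imwrite('pics/w5.png',p[:,:,::-1]);
p,d=grab_frame('scene');cv2.imwrite('pics/s5.png',cv2.resize(p[160:310,320:520,::-1],None,fx=4,fy=4));
E
```

```text
t 5.4 pos [446.  256.5  75.5] jaw 27.01 tilt z [-0.0018 -0.0019 -1.    ] w 42.3 F [-0.4 -0.7 -1.9] q [-0.63  0.83  0.03  2.03 -0.07  0.28 -0.07]
```

View pics/s5.png

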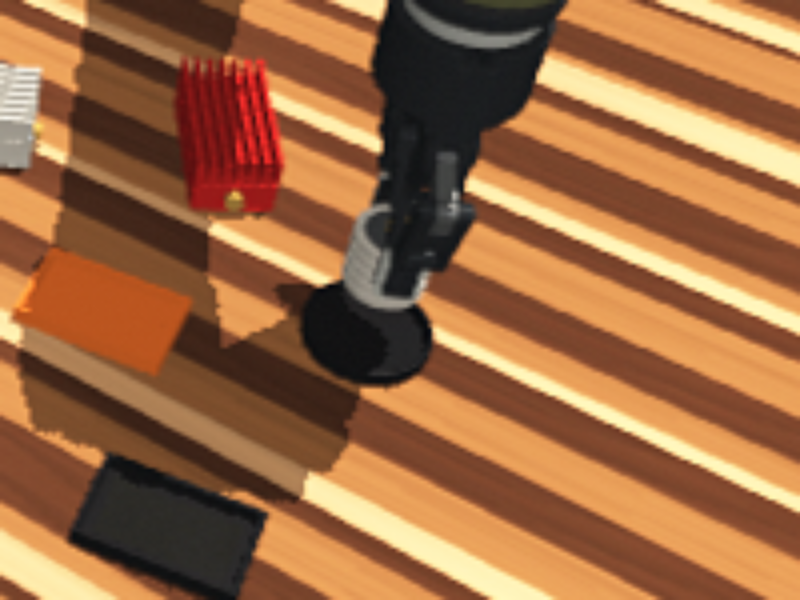

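View pics/w5.png

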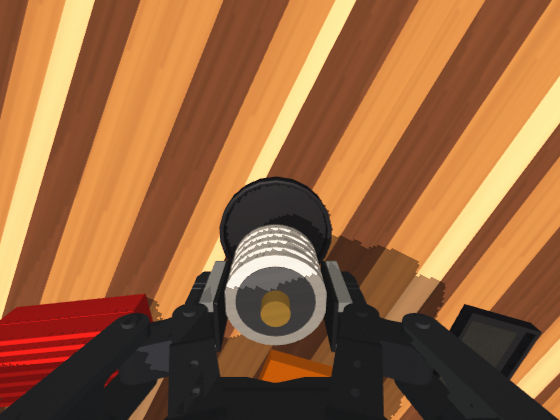

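arm_command(
  rows=[
    {"claw":3.5,"tx":0,"ty":0.05,"tz":-1.5,"wx":0,"wy":0,"wz":0},
    {"claw":3.5,"tx":0,"ty":0.05,"tz":-2.8,"wx":0,"wy":0,"wz":0},
    {"claw":3.5,"tx":0,"ty":0.05,"tz":-3.6,"wx":0,"wy":0,"wz":0},
    {"claw":3.5,"tx":0,"ty":0.05,"tz":-4.0,"wx":0,"wy":0,"wz":0},
    {"claw":3.5,"tx":0,"ty":0.05,"tz":-4.2,"wx":0,"wy":0,"wz":0},
    {"claw":3.5,"tx":0,"ty":0.05,"tz":-4.2,"wx":0,"wy":0,"wz":0},
  ],
)

```text
time_s: 6.25
tool_pos: [0.4465, 0.2586, 0.0344]
ee_rot: [0.0, 0.522, 0.853, 0.0]
wrist_force: [0.5, 1.0, -1.3]
gripper_width: 0.502
```

arm_command(
  rows=[
    {"claw":3.5,"tx":0,"ty":0,"tz":-0.15,"wx":0,"wy":0,"wz":0},
    {"claw":3.5,"tx":0,"ty":0,"tz":-0.15,"wx":0,"wy":0,"wz":0},
  ],
)

```text
time_s: 6.5
tool_pos: [0.4465, 0.2586, 0.0329]
ee_rot: [0.0, 0.522, 0.853, 0.0]
wrist_force: [0.3, 0.3, -1.9]
gripper_width: 0.501
```

arm_command(
  rows=[
    {"claw":3.5,"tx":0,"ty":0,"tz":-0.1,"wx":0,"wy":0,"wz":0},
    {"claw":3.5,"tx":0,"ty":0,"tz":-0.15,"wx":0,"wy":0,"wz":0},
    {"claw":3.5,"tx":0,"ty":0,"tz":-0.15,"wx":0,"wy":0,"wz":0},
  ],
)

```text
time_s: 6.88
tool_pos: [0.4464, 0.2586, 0.0314]
ee_rot: [0.0, 0.522, 0.853, 0.0]
wrist_force: [-0.7, 0.4, -1.2]
gripper_width: 0.497
```

arm_command(
  rows=[
    {"claw":3.5,"tx":0,"ty":0,"tz":-0.1,"wx":0,"wy":0,"wz":0},
    {"claw":3.5,"tx":0,"ty":0,"tz":-0.1,"wx":0,"wy":0,"wz":0},
  ],
)

```text
time_s: 7.12
tool_pos: [0.4464, 0.2586, 0.0313]
ee_rot: [0.0, 0.522, 0.853, 0.0]
wrist_force: [-1.5, -0.0, 9.0]
gripper_width: 0.502
```

arm_command(
  rows=[
    {"claw":4.5,"tx":0,"ty":0,"tz":0.05,"wx":0,"wy":0,"wz":0},
    {"claw":5.2,"tx":0,"ty":0,"tz":0.1,"wx":0,"wy":0,"wz":0},
    {"claw":6,"tx":0,"ty":0,"tz":0.1,"wx":0,"wy":0,"wz":0},
    {"claw":6,"tx":0,"ty":0,"tz":1.5,"wx":0,"wy":0,"wz":0},
    {"claw":6.5,"tx":0,"ty":0,"tz":4,"wx":0,"wy":0,"wz":0},
    {"claw":8,"tx":0,"ty":0,"tz":8,"wx":0,"wy":0,"wz":0},
    {"claw":8.5,"tx":0,"ty":0,"tz":12,"wx":0,"wy":0,"wz":0},
  ],
)

```text
time_s: 8.0
tool_pos: [0.4462, 0.2584, 0.1522]
ee_rot: [0.0, 0.522, 0.853, 0.0]
wrist_force: [0.6, -0.2, -0.2]
gripper_width: 0.997
```

```bash
python3 - <<'E'
from h import *
s,T=st()
p,d=grab_frame('wrist');cv2.imwrite('pics/w6.png',p[:,:,::-1]);
W=deproj('wrist',d,T)
q=W[(W[...,2]>.03)&(W[...,2]<.045)&(d>0)&(np.hypot(W[...,0]-.446,W[...,1]-.257)<.05)];print(len(q),cv2.minEnclosingCircle((q[:,:2]*1000).astype(np.float32)),np.percentile(q[:,2],[5,50,95]))
p,d=grab_frame('top');cv2.imwrite('pics/t6.png',p[:,:,::-1])
W=deproj('top',d)
for lo,hi in((.03,.05),(.065,.08)):
  for c in((.44,-.02),(.624,.024)):
    q=W[(W[...,2]>lo)&(W[...,2]<hi)&(np.hypot(W[...,0]-c[0],W[...,1]-c[1])<.075)]
    if len(q):print(lo,c,len(q),cv2.minAreaRect((q[:,:2]*1000).astype(np.float32)),q.mean(0))
E
```

```text
t 8.0 pos [446.2 258.4 152.2] jaw 27.1 tilt z [ 1.e-04  1.e-04 -1.e+00] w 85.1 F [ 0.6 -0.2 -0.2] q [-0.64  0.69  0.05  1.99 -0.07  0.46 -0.07]
2314 ((445.7481384277344, 258.48565673828125), 22.180517196655273) [0.03892716 0.04079024 0.04196671]
0.03 (0.44, -0.02) 404 ((440.2095031738281, -20.21257781982422), (49.59724807739258, 95.5738525390625), 26.864267349243164) [ 0.44018387 -0.01986792  0.03829022]
0.03 (0.624, 0.024) 222 ((626.5108032226562, 24.416629791259766), (56.2518196105957, 54.36287307739258), 5.531043529510498) [0.62496579 0.02295756 0.03967187]
0.065 (0.624, 0.024) 250 ((623.5457763671875, 24.30432891845703), (57.4410514831543, 28.333568572998047), 77.6344223022461) [0.62310468 0.0250852  0.07510948]
```

View pics/w6.png

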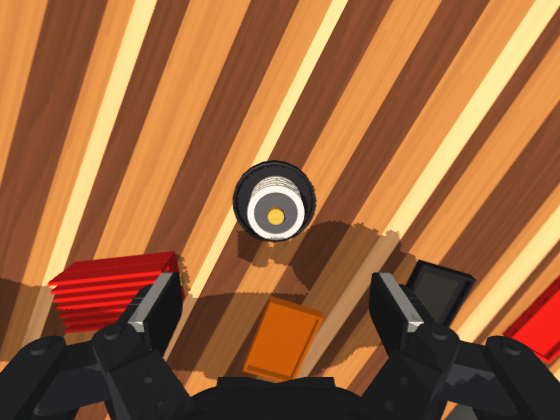

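View pics/t6.png

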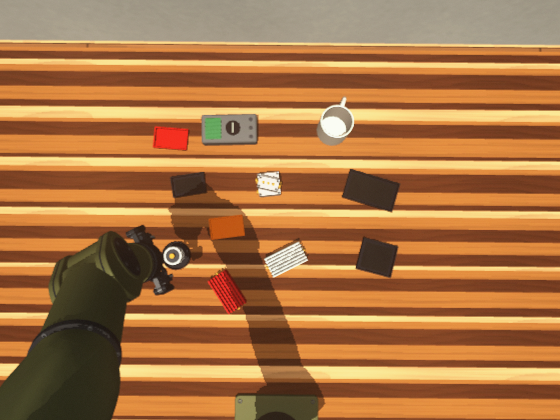

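arm_command(
  rows=[
    {"claw":8.5,"tx":2,"ty":-2.5,"tz":1,"wx":0,"wy":0,"wz":-0.08},
    {"claw":8.5,"tx":5,"ty":-6.5,"tz":1,"wx":0,"wy":0,"wz":-0.2},
    {"claw":8.5,"tx":8.5,"ty":-11,"tz":1,"wx":0,"wy":0,"wz":-0.32},
    {"claw":8.5,"tx":12,"ty":-15.5,"tz":1,"wx":0,"wy":0,"wz":-0.44},
    {"claw":8.5,"tx":15,"ty":-19.5,"tz":1,"wx":0,"wy":0,"wz":-0.56},
    {"claw":8.5,"tx":17.2,"ty":-22.5,"tz":0.5,"wx":0,"wy":0,"wz":-0.66},
    {"claw":8.5,"tx":17.7,"ty":-23.4,"tz":0,"wx":0,"wy":0,"wz":-0.69},
    {"claw":8.5,"tx":17.7,"ty":-23.4,"tz":0,"wx":0,"wy":0,"wz":-0.69},
  ],
)

```text
time_s: 9.1
tool_pos: [0.6222, 0.0249, 0.1495]
ee_rot: [-0.001, 0.779, 0.627, -0.001]
wrist_force: [-1.0, 0.3, 0.3]
gripper_width: 0.998
```

```bash
python3 - <<'E'
from h import *
s,T=st()
p,d=grab_frame('wrist');cv2.imwrite('pics/w7.png',p[:,:,::-1]);
W=deproj('wrist',d,T)
for lo,hi in((.035,.048),(.072,.080)):
  c=(.624,.024)
  q=W[(W[...,2]>lo)&(W[...,2]<hi)&(d>0)&(np.hypot(W[...,0]-c[0],W[...,1]-c[1])<.06)]
  if len(q):print(lo,c,len(q),cv2.minAreaRect((q[:,:2]*1000).astype(np.float32)),q.mean(0))
E
```

```text
t 9.1 pos [622.2  24.9 149.5] jaw -12.4 tilt z [-2.4e-03  4.0e-04 -1.0e+00] w 85.2 F [-1.   0.3  0.3] q [-0.21  0.81  0.18  1.67 -0.21  0.68 -0.14]
0.035 (0.624, 0.024) 2132 ((625.8987426757812, 24.781463623046875), (56.202964782714844, 56.05487060546875), 6.406383514404297) [0.63148297 0.02845659 0.04087271]
0.072 (0.624, 0.024) 2939 ((623.2213134765625, 24.831924438476562), (50.26387405395508, 27.988433837890625), 78.13914489746094) [0.62355351 0.02642011 0.07698542]
```

View pics/w7.png

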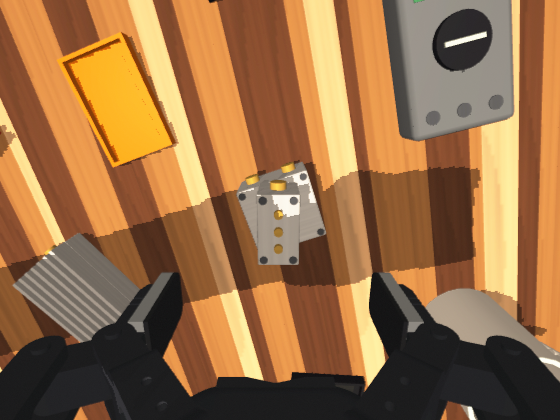

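arm_command(
  rows=[
    {"claw":7,"tx":0.05,"ty":0,"tz":-2.5,"wx":0,"wy":0,"wz":0.01},
    {"claw":6,"tx":0.05,"ty":0,"tz":-5,"wx":0,"wy":0,"wz":0.01},
    {"claw":5,"tx":0.05,"ty":0,"tz":-7.3,"wx":0,"wy":0,"wz":0.01},
    {"claw":4.5,"tx":0.05,"ty":0,"tz":-8.2,"wx":0,"wy":0,"wz":0.01},
    {"claw":4,"tx":0.05,"ty":0,"tz":-8.35,"wx":0,"wy":0,"wz":0.01},
    {"claw":3.6,"tx":0.05,"ty":0,"tz":-8.35,"wx":0,"wy":0,"wz":0.01},
  ],
)

```text
time_s: 9.9
tool_pos: [0.6243, 0.025, 0.0676]
ee_rot: [0.0, 0.776, 0.631, 0.001]
wrist_force: [-0.5, 0.6, 0.1]
gripper_width: 0.42
```

```bash
python3 - <<'E'
from h import *
s,T=st()
p,d=grab_frame('wrist');cv2.imwrite('pics/w8.png',p[:,:,::-1]);
E
```

```text
t 9.9 pos [624.3  25.   67.6] jaw -11.81 tilt z [ 1.3e-03  2.0e-04 -1.0e+00] w 35.8 F [-0.5  0.6  0.1] q [-0.19  0.93  0.14  1.7  -0.23  0.53 -0.11]
```

View pics/w8.png

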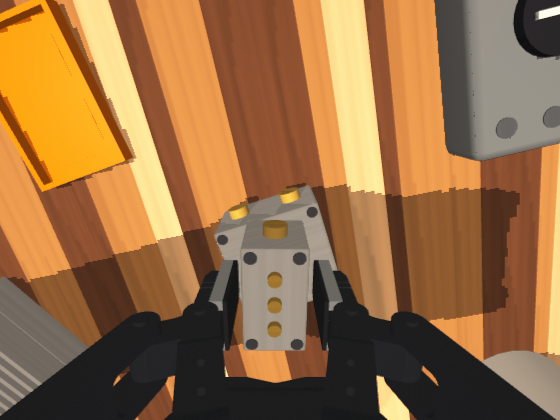

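arm_command(
  rows=[
    {"claw":2.9,"tx":0,"ty":0,"tz":0,"wx":0,"wy":0,"wz":0},
    {"claw":2,"tx":0,"ty":0,"tz":0,"wx":0,"wy":0,"wz":0},
    {"claw":2,"tx":0,"ty":0,"tz":0,"wx":0,"wy":0,"wz":0},
    {"claw":2,"tx":0,"ty":0,"tz":0,"wx":0,"wy":0,"wz":0},
    {"claw":2,"tx":0,"ty":0,"tz":0.8,"wx":0,"wy":0,"wz":0},
    {"claw":2,"tx":0,"ty":0,"tz":2,"wx":0,"wy":0,"wz":0},
    {"claw":2,"tx":0,"ty":0,"tz":3.5,"wx":0,"wy":0,"wz":0},
  ],
)

```text
time_s: 10.82
tool_pos: [0.6237, 0.0245, 0.1026]
ee_rot: [-0.0, 0.776, 0.63, -0.0]
wrist_force: [0.7, 0.5, -1.1]
gripper_width: 0.321
```

```bash
python3 - <<'E'
from h import *
s,T=st()
p,d=grab_frame('wrist');cv2.imwrite('pics/w9.png',p[:,:,::-1]);
E
```

```text
t 10.82 pos [623.7  24.5 102.6] jaw -11.86 tilt z [-3.e-04 -1.e-04 -1.e+00] w 27.5 F [ 0.7  0.5 -1.1] q [-0.2   0.88  0.16  1.69 -0.22  0.59 -0.12]
```

View pics/w9.png

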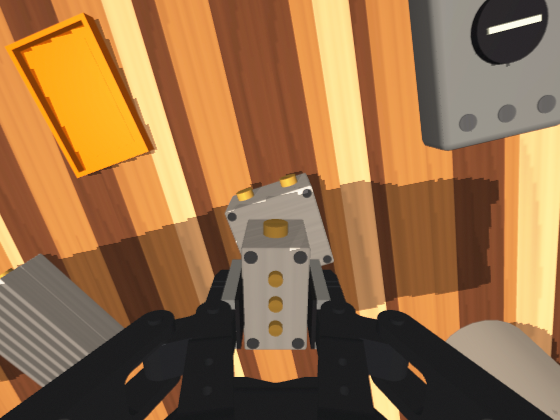

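arm_command(
  rows=[
    {"claw":2,"tx":0,"ty":2,"tz":0.5,"wx":0,"wy":0,"wz":0.04},
    {"claw":2,"tx":0.1,"ty":5.5,"tz":0.5,"wx":0,"wy":0,"wz":0.1},
    {"claw":2,"tx":0.2,"ty":10,"tz":0.5,"wx":0,"wy":0,"wz":0.18},
    {"claw":2,"tx":0.3,"ty":14.5,"tz":0.5,"wx":0,"wy":0,"wz":0.26},
    {"claw":2,"tx":0.3,"ty":18.5,"tz":0,"wx":0,"wy":0,"wz":0.33},
    {"claw":2,"tx":0.3,"ty":20.3,"tz":-1,"wx":0,"wy":0,"wz":0.36},
    {"claw":2,"tx":0.3,"ty":20.6,"tz":-2.5,"wx":0,"wy":0,"wz":0.36},
    {"claw":2,"tx":0.3,"ty":20.6,"tz":-3,"wx":0,"wy":0,"wz":0.36},
  ],
)

```text
time_s: 11.88
tool_pos: [0.626, 0.2279, 0.0699]
ee_rot: [-0.0, 0.652, 0.758, -0.002]
wrist_force: [0.2, -0.9, -1.5]
gripper_width: 0.321
```

```bash
python3 - <<'E'
from h import *
s,T=st()
p,d=grab_frame('wrist');cv2.imwrite('pics/w10.png',p[:,:,::-1]);
p,d=grab_frame('scene');cv2.imwrite('pics/s10.png',cv2.resize(p[200:350,300:500,::-1],None,fx=4,fy=4));
E
```

```text
t 11.88 pos [626.  227.9  69.9] jaw 8.64 tilt z [-0.0028 -0.0032 -1.    ] w 27.4 F [ 0.2 -0.9 -1.5] q [-0.48  0.97  0.12  1.55 -0.16  0.63 -0.13]
```

View pics/w10.png

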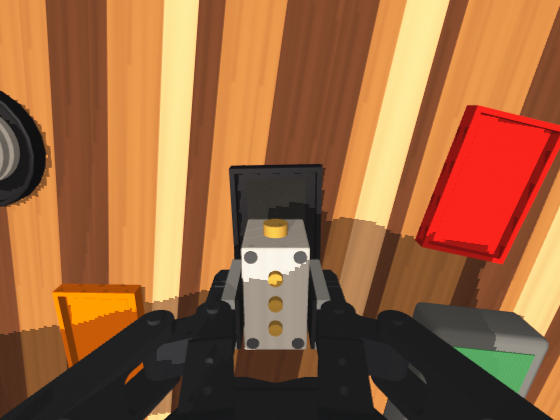

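View pics/s10.png

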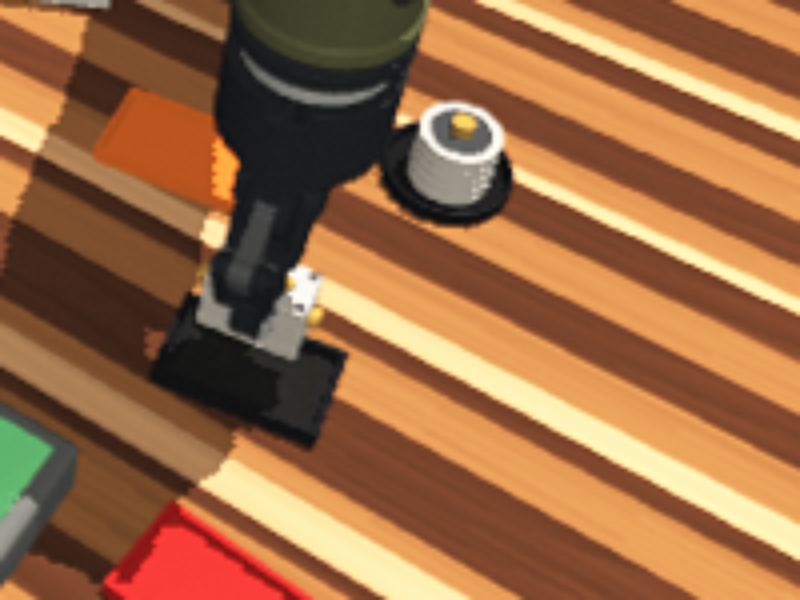

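arm_command(
  rows=[
    {"claw":2,"tx":0,"ty":0.05,"tz":-1.2,"wx":0,"wy":0,"wz":0},
    {"claw":2,"tx":0,"ty":0.05,"tz":-2.3,"wx":0,"wy":0,"wz":0},
    {"claw":2,"tx":0,"ty":0.05,"tz":-3.0,"wx":0,"wy":0,"wz":0},
    {"claw":2,"tx":0,"ty":0.05,"tz":-3.3,"wx":0,"wy":0,"wz":0},
    {"claw":2,"tx":0,"ty":0.05,"tz":-3.4,"wx":0,"wy":0,"wz":0},
    {"claw":2,"tx":0,"ty":0.05,"tz":-3.4,"wx":0,"wy":0,"wz":0},
  ],
)

```text
time_s: 12.72
tool_pos: [0.6271, 0.2312, 0.0381]
ee_rot: [0.0, 0.651, 0.759, 0.0]
wrist_force: [-0.8, -0.1, -1.0]
gripper_width: 0.316
```

arm_command(
  rows=[
    {"claw":2,"tx":0,"ty":0,"tz":-0.1,"wx":0,"wy":0,"wz":0},
    {"claw":2,"tx":0,"ty":0,"tz":-0.2,"wx":0,"wy":0,"wz":0},
  ],
)

```text
time_s: 12.98
tool_pos: [0.627, 0.2311, 0.036]
ee_rot: [0.0, 0.651, 0.759, 0.0]
wrist_force: [-0.4, -1.2, -0.7]
gripper_width: 0.321
```

arm_command(
  rows=[
    {"claw":2,"tx":0,"ty":0,"tz":-0.1,"wx":0,"wy":0,"wz":0},
    {"claw":2,"tx":0,"ty":0,"tz":-0.1,"wx":0,"wy":0,"wz":0},
  ],
)

```text
time_s: 13.22
tool_pos: [0.6268, 0.2311, 0.0347]
ee_rot: [-0.0, 0.651, 0.759, -0.0]
wrist_force: [0.9, 0.6, -1.0]
gripper_width: 0.319
```

arm_command(
  rows=[
    {"claw":2,"tx":0,"ty":0,"tz":-0.1,"wx":0,"wy":0,"wz":0},
    {"claw":2,"tx":0,"ty":0,"tz":-0.15,"wx":0,"wy":0,"wz":0},
    {"claw":2,"tx":0,"ty":0,"tz":-0.15,"wx":0,"wy":0,"wz":0},
  ],
)

```text
time_s: 13.6
tool_pos: [0.6268, 0.2311, 0.0332]
ee_rot: [-0.0, 0.651, 0.759, -0.0]
wrist_force: [-0.7, 0.6, -1.9]
gripper_width: 0.321
```

arm_command(
  rows=[
    {"claw":2,"tx":0,"ty":0,"tz":-0.1,"wx":0,"wy":0,"wz":0},
    {"claw":2,"tx":0,"ty":0,"tz":-0.1,"wx":0,"wy":0,"wz":0},
  ],
)

```text
time_s: 13.85
tool_pos: [0.6268, 0.2311, 0.0322]
ee_rot: [-0.0, 0.651, 0.759, -0.0]
wrist_force: [-0.5, 0.6, -1.0]
gripper_width: 0.316
```

arm_command(
  rows=[
    {"claw":2,"tx":0,"ty":0,"tz":-0.1,"wx":0,"wy":0,"wz":0},
    {"claw":2,"tx":0,"ty":0,"tz":-0.1,"wx":0,"wy":0,"wz":0},
  ],
)

```text
time_s: 14.1
tool_pos: [0.627, 0.231, 0.0317]
ee_rot: [0.0, 0.651, 0.759, 0.0]
wrist_force: [-1.5, -0.4, 2.8]
gripper_width: 0.315
```

arm_command(
  rows=[
    {"claw":2,"tx":0,"ty":0,"tz":-0.05,"wx":0,"wy":0,"wz":0},
    {"claw":2,"tx":0,"ty":0,"tz":-0.05,"wx":0,"wy":0,"wz":0},
  ],
)

```text
time_s: 14.35
tool_pos: [0.627, 0.2311, 0.0317]
ee_rot: [0.0, 0.651, 0.759, 0.0]
wrist_force: [-2.1, -0.3, 7.5]
gripper_width: 0.318
```

Contact made. Releasing.

arm_command(
  rows=[
    {"claw":3.1,"tx":0,"ty":0,"tz":0.05,"wx":0,"wy":0,"wz":0},
    {"claw":4,"tx":0,"ty":0,"tz":0.05,"wx":0,"wy":0,"wz":0},
    {"claw":4.6,"tx":0,"ty":0,"tz":0.1,"wx":0,"wy":0,"wz":0},
    {"claw":4.8,"tx":0,"ty":0,"tz":1.5,"wx":0,"wy":0,"wz":0},
    {"claw":5.5,"tx":0,"ty":0,"tz":4.5,"wx":0,"wy":0,"wz":0},
    {"claw":7,"tx":0,"ty":0,"tz":9,"wx":0,"wy":0,"wz":0},
    {"claw":8.5,"tx":0,"ty":0,"tz":12,"wx":0,"wy":0,"wz":0},
  ],
)

```text
time_s: 15.22
tool_pos: [0.6279, 0.2312, 0.154]
ee_rot: [0.001, 0.651, 0.759, 0.002]
wrist_force: [-0.2, 0.4, -0.3]
gripper_width: 0.988
```

```bash
python3 - <<'E'
from h import *
s,T=st()
p,d=grab_frame('wrist');cv2.imwrite('pics/w11.png',p[:,:,::-1]);
W=deproj('wrist',d,T)
q=W[(W[...,2]>.03)&(W[...,2]<.045)&(d>0)&(np.hypot(W[...,0]-.627,W[...,1]-.231)<.05)];print(len(q),cv2.minAreaRect((q[:,:2]*1000).astype(np.float32)),np.percentile(q[:,2],[5,50,95]))
p,d=grab_frame('top')
W=deproj('top',d)
for c in((.44,-.02),(.624,.024)):
    q=W[(W[...,2]>.036)&(W[...,2]<.05)&(np.hypot(W[...,0]-c[0],W[...,1]-c[1])<.075)]
    if len(q):print(c,len(q),cv2.minAreaRect((q[:,:2]*1000).astype(np.float32)),q.mean(0))
E
```

```text
t 15.22 pos [627.9 231.2 154. ] jaw 8.76 tilt z [ 0.0034  0.0011 -1.    ] w 84.4 F [-0.2  0.4 -0.3] q [-0.49  0.86  0.14  1.51 -0.15  0.78 -0.14]
2305 ((626.4306030273438, 231.0229034423828), (27.99642562866211, 59.63910675048828), 8.599529266357422) [0.03776704 0.04094552 0.04324559]
(0.44, -0.02) 336 ((440.212890625, -20.114185333251953), (49.42644119262695, 95.63378143310547), 26.933265686035156) [ 0.43984302 -0.02060457  0.03933262]
(0.624, 0.024) 463 ((626.5343627929688, 23.94678497314453), (55.85372543334961, 53.655860900878906), 6.360308647155762) [0.62628237 0.02373506 0.03971887]
```

View pics/w11.png

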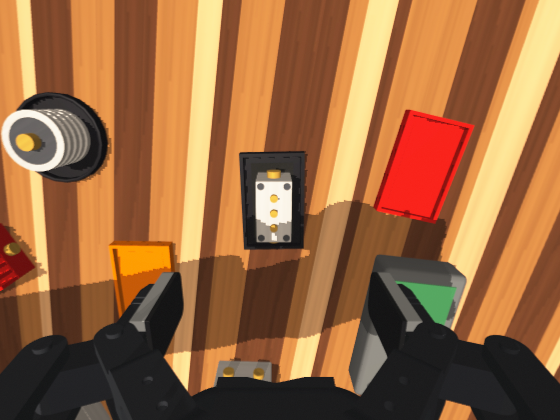

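arm_command(
  rows=[
    {"claw":8.5,"tx":0,"ty":-2.5,"tz":0,"wx":0,"wy":0,"wz":-0.01},
    {"claw":8.5,"tx":-0.1,"ty":-7,"tz":-0.5,"wx":0,"wy":0,"wz":-0.02},
    {"claw":8.5,"tx":-0.1,"ty":-12,"tz":-1,"wx":0,"wy":0,"wz":-0.03},
    {"claw":8.5,"tx":-0.1,"ty":-16.5,"tz":-2,"wx":0,"wy":0,"wz":-0.04},
    {"claw":8.5,"tx":-0.1,"ty":-19.7,"tz":-3,"wx":0,"wy":0,"wz":-0.04},
    {"claw":8.5,"tx":-0.1,"ty":-20.7,"tz":-4,"wx":0,"wy":0,"wz":-0.04},
    {"claw":8.5,"tx":-0.1,"ty":-20.7,"tz":-4.5,"wx":0,"wy":0,"wz":-0.04},
    {"claw":8.5,"tx":-0.1,"ty":-20.7,"tz":-4.5,"wx":0,"wy":0,"wz":-0.04},
  ],
)

```text
time_s: 16.32
tool_pos: [0.6254, 0.0264, 0.1051]
ee_rot: [-0.001, 0.665, 0.747, 0.0]
wrist_force: [1.0, 0.3, 1.3]
gripper_width: 1.0
```

```bash
python3 - <<'E'
from h import *
s,T=st()
p,d=grab_frame('wrist');cv2.imwrite('pics/w12.png',p[:,:,::-1]);
W=deproj('wrist',d,T)
q=W[(W[...,2]>.036)&(W[...,2]<.045)&(d>0)&(np.hypot(W[...,0]-.6265,W[...,1]-.024)<.05)];print(len(q),cv2.minAreaRect((q[:,:2]*1000).astype(np.float32)),np.percentile(q[:,2],[5,50,95]))
q=W[(W[...,2]>.025)&(W[...,2]<.045)&(d>0)&(W[...,0]>.67)];print('meter xmin',q[:,0].min() if len(q) else 0)
E
```

```text
t 16.32 pos [625.4  26.4 105.1] jaw 6.62 tilt z [-0.0013  0.0017 -1.    ] w 85.4 F [1.  0.3 1.3] q [-0.16  0.87  0.09  1.68 -0.12  0.6   0.11]
6889 ((626.0307006835938, 23.893903732299805), (56.21414566040039, 54.5104866027832), 6.322129726409912) [0.03974927 0.04092327 0.04194531]
meter xmin 0.7275789120680464
```

View pics/w12.png

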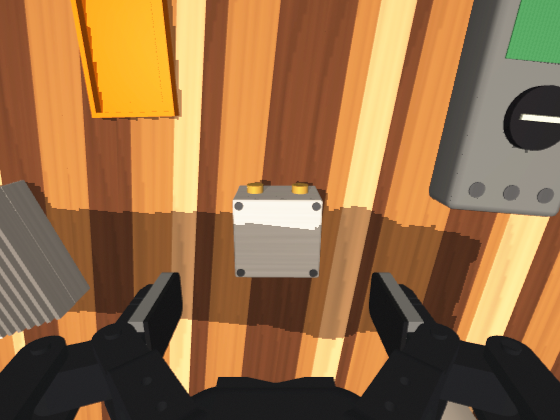

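arm_command(
  rows=[
    {"claw":8.5,"tx":0,"ty":0,"tz":-2,"wx":0,"wy":0,"wz":0},
    {"claw":8.5,"tx":0,"ty":0,"tz":-4.5,"wx":0,"wy":0,"wz":0},
    {"claw":8,"tx":0,"ty":0,"tz":-6.7,"wx":0,"wy":0,"wz":0},
    {"claw":7.5,"tx":0,"ty":0,"tz":-7.6,"wx":0,"wy":0,"wz":0},
    {"claw":7,"tx":0,"ty":0,"tz":-7.9,"wx":0,"wy":0,"wz":0},
    {"claw":6.6,"tx":0,"ty":0,"tz":-7.9,"wx":0,"wy":0,"wz":0},
  ],
)

```text
time_s: 17.12
tool_pos: [0.6263, 0.024, 0.0271]
ee_rot: [0.0, 0.666, 0.746, 0.0]
wrist_force: [0.1, -0.1, -0.2]
gripper_width: 0.772
```

```bash
python3 - <<'E'
from h import *
s,T=st()
p,d=grab_frame('wrist');cv2.imwrite('pics/w13.png',p[:,:,::-1]);
E
```

```text
t 17.12 pos [626.3  24.   27.1] jaw 6.48 tilt z [ 9.e-04 -0.e+00 -1.e+00] w 65.9 F [ 0.1 -0.1 -0.2] q [-0.15  0.99  0.07  1.69 -0.13  0.46  0.12]
```

View pics/w13.png

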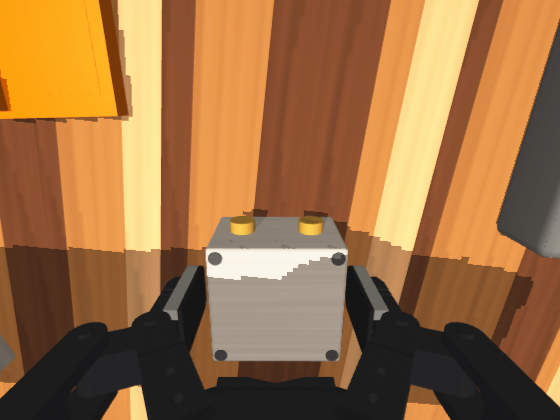

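arm_command(
  rows=[
    {"claw":5.7,"tx":0,"ty":0,"tz":0,"wx":0,"wy":0,"wz":0},
    {"claw":4.8,"tx":0,"ty":0,"tz":0,"wx":0,"wy":0,"wz":0},
    {"claw":4.8,"tx":0,"ty":0,"tz":0,"wx":0,"wy":0,"wz":0},
    {"claw":4.8,"tx":0,"ty":0,"tz":0,"wx":0,"wy":0,"wz":0},
    {"claw":4.8,"tx":0,"ty":0,"tz":0.8,"wx":0,"wy":0,"wz":0},
    {"claw":4.8,"tx":0,"ty":0,"tz":2,"wx":0,"wy":0,"wz":0},
    {"claw":4.8,"tx":0,"ty":0,"tz":3.5,"wx":0,"wy":0,"wz":0},
    {"claw":4.8,"tx":0,"ty":0,"tz":5,"wx":0,"wy":0,"wz":0},
  ],
  force=60,
)

```text
time_s: 18.18
tool_pos: [0.626, 0.0241, 0.0781]
ee_rot: [0.0, 0.666, 0.746, 0.0]
wrist_force: [0.2, 0.5, -2.5]
gripper_width: 0.641
```

```bash
python3 - <<'E'
from h import *
s,T=st()
p,d=grab_frame('wrist');cv2.imwrite('pics/w14.png',p[:,:,::-1]);
E
```

```text
t 18.18 pos [626.   24.1  78.1] jaw 6.48 tilt z [ 6.e-04  0.e+00 -1.e+00] w 54.7 F [ 0.2  0.5 -2.5] q [-0.16  0.91  0.08  1.69 -0.12  0.55  0.11]
```

View pics/w14.png

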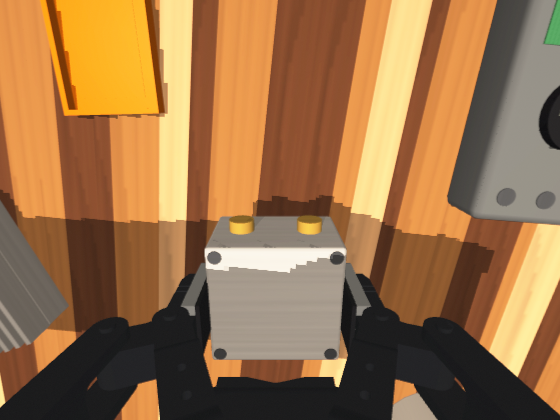

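arm_command(
  rows=[
    {"claw":4.8,"tx":-1,"ty":-1.5,"tz":1,"wx":0,"wy":0,"wz":-0.02},
    {"claw":4.8,"tx":-3.2,"ty":-5,"tz":1.5,"wx":0,"wy":0,"wz":-0.07},
    {"claw":4.8,"tx":-6,"ty":-9.2,"tz":1.5,"wx":0,"wy":0,"wz":-0.13},
    {"claw":4.8,"tx":-9,"ty":-13.7,"tz":1.5,"wx":0,"wy":0,"wz":-0.19},
    {"claw":4.8,"tx":-12,"ty":-18.3,"tz":1.5,"wx":0,"wy":0,"wz":-0.25},
    {"claw":4.8,"tx":-14.8,"ty":-22.6,"tz":1,"wx":0,"wy":0,"wz":-0.31},
    {"claw":4.8,"tx":-17,"ty":-26,"tz":0,"wx":0,"wy":0,"wz":-0.35},
    {"claw":4.8,"tx":-17.9,"ty":-27.4,"tz":-0.8,"wx":0,"wy":0,"wz":-0.363},
  ],
)

```text
time_s: 19.23
tool_pos: [0.4435, -0.2535, 0.0689]
ee_rot: [0.0, 0.792, 0.611, -0.001]
wrist_force: [-0.3, -0.5, -2.2]
gripper_width: 0.644
```

arm_command(
  rows=[
    {"claw":4.8,"tx":0,"ty":0,"tz":-0.5,"wx":0,"wy":0,"wz":0},
    {"claw":4.8,"tx":0,"ty":0,"tz":-0.5,"wx":0,"wy":0,"wz":0},
  ],
)

```text
time_s: 19.48
tool_pos: [0.4479, -0.2482, 0.0636]
ee_rot: [-0.0, 0.789, 0.614, 0.001]
wrist_force: [0.5, 0.3, -3.2]
gripper_width: 0.637
```

```bash
python3 - <<'E'
from h import *
s,T=st()
p,d=grab_frame('wrist');cv2.imwrite('pics/w15.png',p[:,:,::-1]);
p,d=grab_frame('scene');cv2.imwrite('pics/s15.png',cv2.resize(p[80:230,150:350,::-1],None,fx=4,fy=4));
E
```

```text
t 19.48 pos [ 447.9 -248.2   63.6] jaw -14.18 tilt z [ 6.0e-04  1.6e-03 -1.0e+00] w 54.4 F [ 0.5  0.3 -3.2] q [ 0.39  0.86  0.04  2.04 -0.13  0.25  0.3 ]
```

View pics/w15.png

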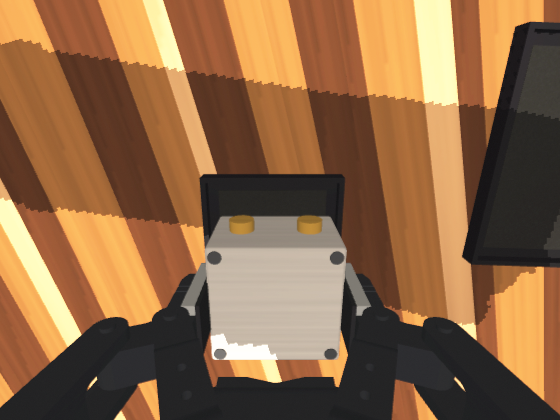

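View pics/s15.png

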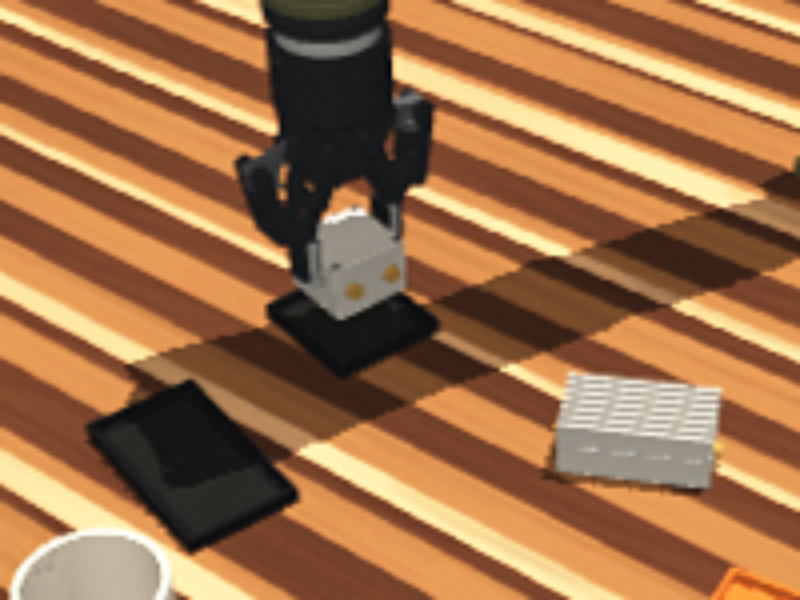

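arm_command(
  rows=[
    {"claw":4.8,"tx":-0.1,"ty":0,"tz":-1,"wx":0,"wy":0,"wz":0},
    {"claw":4.8,"tx":-0.1,"ty":0,"tz":-2,"wx":0,"wy":0,"wz":0},
    {"claw":4.8,"tx":-0.1,"ty":0,"tz":-2.6,"wx":0,"wy":0,"wz":0},
    {"claw":4.8,"tx":-0.1,"ty":0,"tz":-2.8,"wx":0,"wy":0,"wz":0},
    {"claw":4.8,"tx":-0.1,"ty":0,"tz":-2.9,"wx":0,"wy":0,"wz":0},
    {"claw":4.8,"tx":-0.1,"ty":0,"tz":-2.9,"wx":0,"wy":0,"wz":0},
  ],
)

```text
time_s: 20.32
tool_pos: [0.446, -0.25, 0.0349]
ee_rot: [0.0, 0.79, 0.613, 0.0]
wrist_force: [0.1, 0.1, -4.0]
gripper_width: 0.643
```

arm_command(
  rows=[
    {"claw":4.8,"tx":0,"ty":0,"tz":-0.1,"wx":0,"wy":0,"wz":0},
    {"claw":4.8,"tx":0,"ty":0,"tz":-0.1,"wx":0,"wy":0,"wz":0},
  ],
)

```text
time_s: 20.58
tool_pos: [0.4459, -0.25, 0.0339]
ee_rot: [0.0, 0.79, 0.613, 0.0]
wrist_force: [-0.7, 0.1, -3.7]
gripper_width: 0.642
```

arm_command(
  rows=[
    {"claw":4.8,"tx":0,"ty":0,"tz":-0.1,"wx":0,"wy":0,"wz":0},
    {"claw":4.8,"tx":0,"ty":0,"tz":-0.15,"wx":0,"wy":0,"wz":0},
    {"claw":4.8,"tx":0,"ty":0,"tz":-0.15,"wx":0,"wy":0,"wz":0},
  ],
)

```text
time_s: 20.95
tool_pos: [0.4458, -0.2499, 0.0323]
ee_rot: [-0.0, 0.79, 0.613, 0.0]
wrist_force: [0.2, 0.8, -3.5]
gripper_width: 0.639
```

arm_command(
  rows=[
    {"claw":4.8,"tx":0,"ty":0,"tz":-0.1,"wx":0,"wy":0,"wz":0},
    {"claw":4.8,"tx":0,"ty":0,"tz":-0.1,"wx":0,"wy":0,"wz":0},
  ],
)

```text
time_s: 21.2
tool_pos: [0.4459, -0.2499, 0.0319]
ee_rot: [0.0, 0.79, 0.613, 0.0]
wrist_force: [-1.9, 0.6, 4.2]
gripper_width: 0.64
```

arm_command(
  rows=[
    {"claw":5.8,"tx":0,"ty":0,"tz":0,"wx":0,"wy":0,"wz":0},
    {"claw":6.5,"tx":0,"ty":0,"tz":0.05,"wx":0,"wy":0,"wz":0},
    {"claw":7.2,"tx":0,"ty":0,"tz":0.1,"wx":0,"wy":0,"wz":0},
    {"claw":7.4,"tx":0,"ty":0,"tz":1.5,"wx":0,"wy":0,"wz":0},
    {"claw":8,"tx":0,"ty":0,"tz":4.5,"wx":0,"wy":0,"wz":0},
    {"claw":8.5,"tx":0,"ty":0,"tz":9,"wx":0,"wy":0,"wz":0},
    {"claw":8.5,"tx":0,"ty":0,"tz":11,"wx":0,"wy":0,"wz":0},
  ],
)

```text
time_s: 22.08
tool_pos: [0.4466, -0.2505, 0.1443]
ee_rot: [0.002, 0.79, 0.613, 0.001]
wrist_force: [-0.4, -0.3, -1.0]
gripper_width: 0.993
```

```bash
python3 - <<'E'
from h import *
s,T=st()
p,d=grab_frame('wrist');cv2.imwrite('pics/w16.png',p[:,:,::-1]);
W=deproj('wrist',d,T)
q=W[(W[...,2]>.037)&(W[...,2]<.05)&(d>0)&(np.hypot(W[...,0]-.446,W[...,1]+.25)<.05)];print(len(q),cv2.minAreaRect((q[:,:2]*1000).astype(np.float32)),np.percentile(q[:,2],[5,50,95]))
E
```

```text
t 22.07 pos [ 446.6 -250.5  144.3] jaw -14.34 tilt z [ 0.0034 -0.0017 -1.    ] w 84.8 F [-0.4 -0.3 -1. ] q [ 0.37  0.71  0.08  2.01 -0.12  0.43  0.29]
5315 ((445.16497802734375, -250.13278198242188), (54.219017028808594, 55.9960823059082), 75.49685668945312) [0.04358122 0.04489274 0.04596633]
```

View pics/w16.png

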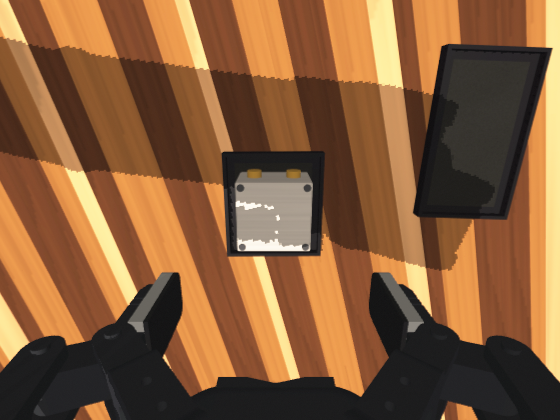

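arm_command(
  rows=[
    {"claw":8.5,"tx":0,"ty":2,"tz":0,"wx":0,"wy":0,"wz":0.08},
    {"claw":8.5,"tx":-0.1,"ty":6,"tz":0,"wx":0,"wy":0,"wz":0.2},
    {"claw":8.5,"tx":-0.3,"ty":11,"tz":-0.5,"wx":0,"wy":0,"wz":0.34},
    {"claw":8.5,"tx":-0.4,"ty":16,"tz":-1,"wx":0,"wy":0,"wz":0.48},
    {"claw":8.5,"tx":-0.6,"ty":20.5,"tz":-2,"wx":0,"wy":0,"wz":0.62},
    {"claw":8.5,"tx":-0.6,"ty":22.8,"tz":-3,"wx":0,"wy":0,"wz":0.7},
    {"claw":8.5,"tx":-0.6,"ty":23,"tz":-3.5,"wx":0,"wy":0,"wz":0.717},
    {"claw":8.5,"tx":-0.6,"ty":23,"tz":-3.5,"wx":0,"wy":0,"wz":0.717},
  ],
)

```text
time_s: 23.12
tool_pos: [0.4389, -0.0202, 0.1057]
ee_rot: [-0.001, 0.524, 0.852, -0.001]
wrist_force: [-0.8, -0.6, 0.0]
gripper_width: 0.993
```

```bash
python3 - <<'E'
from h import *
s,T=st()
p,d=grab_frame('wrist');cv2.imwrite('pics/w17.png',p[:,:,::-1]);
W=deproj('wrist',d,T)
q=W[(W[...,2]>.033)&(W[...,2]<.045)&(d>0)&(np.hypot(W[...,0]-.44,W[...,1]+.02)<.07)];print(len(q),cv2.minAreaRect((q[:,:2]*1000).astype(np.float32)),np.percentile(q[:,2],[5,50,95]))
E
```

```text
t 23.12 pos [438.9 -20.2 105.7] jaw 26.76 tilt z [-2.1e-03 -2.0e-04 -1.0e+00] w 84.8 F [-0.8 -0.6  0. ] q [-0.05  0.73 -0.01  2.23  0.04  0.18  0.37]
5349 ((439.2978515625, -20.540916442871094), (50.228553771972656, 96.53325653076172), 26.665546417236328) [0.03564465 0.04081482 0.04190514]
```

View pics/w17.png

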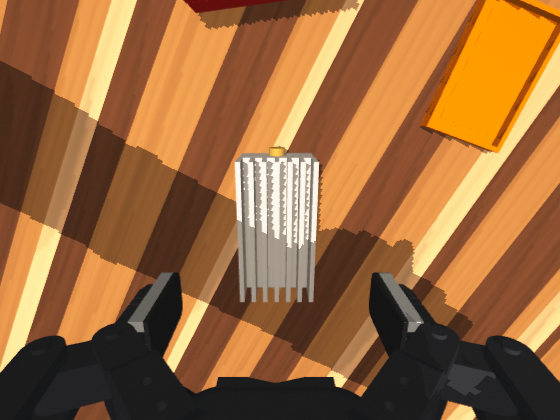

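arm_command(
  rows=[
    {"claw":8.5,"tx":0.05,"ty":0,"tz":-2,"wx":0,"wy":0,"wz":0},
    {"claw":8.5,"tx":0.05,"ty":0,"tz":-4.5,"wx":0,"wy":0,"wz":0},
    {"claw":8,"tx":0.05,"ty":0,"tz":-6.9,"wx":0,"wy":0,"wz":0},
    {"claw":7.2,"tx":0.05,"ty":0,"tz":-7.9,"wx":0,"wy":0,"wz":0},
    {"claw":6.6,"tx":0.05,"ty":0,"tz":-8.2,"wx":0,"wy":0,"wz":0},
    {"claw":6.2,"tx":0.05,"ty":0,"tz":-8.2,"wx":0,"wy":0,"wz":0},
  ],
)

```text
time_s: 23.92
tool_pos: [0.4427, -0.0233, 0.0316]
ee_rot: [-0.005, 0.525, 0.851, -0.006]
wrist_force: [-0.4, -0.1, -0.0]
gripper_width: 0.722
```

```bash
python3 - <<'E'
from h import *
s,T=st()
p,d=grab_frame('wrist');cv2.imwrite('pics/w18.png',p[:,:,::-1]);
E
```

```text
t 23.93 pos [442.7 -23.3  31.6] jaw 26.61 tilt z [-0.0139 -0.005  -0.9999] w 61.7 F [-0.4 -0.1 -0. ] q [-0.02  0.9  -0.05  2.23  1.04  0.05 -0.63]
```

View pics/w18.png

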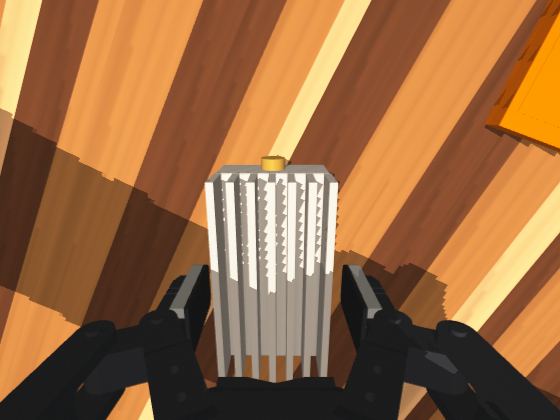

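arm_command(
  rows=[
    {"claw":6.2,"tx":0,"ty":0,"tz":0,"wx":0,"wy":0,"wz":0},
    {"claw":6.2,"tx":0,"ty":0,"tz":0,"wx":0,"wy":0,"wz":0},
  ],
)

```text
time_s: 24.22
tool_pos: [0.4427, -0.0222, 0.0317]
ee_rot: [-0.005, 0.525, 0.851, -0.005]
wrist_force: [0.7, -0.6, 0.5]
gripper_width: 0.728
```

```bash
python3 - <<'E'
from h import *
s,T=st()
E
```

```text
t 24.23 pos [442.7 -22.2  31.7] jaw 26.68 tilt z [-0.014  -0.0043 -0.9999] w 62.2 F [ 0.7 -0.6  0.5] q [-0.03  0.9  -0.05  2.23  1.02  0.05 -0.61]
```

arm_command(
  rows=[
    {"claw":6.2,"tx":0,"ty":0,"tz":0.5,"wx":0,"wy":0,"wz":0},
    {"claw":6.2,"tx":0,"ty":0,"tz":0.9,"wx":0,"wy":0,"wz":0},
    {"claw":6.2,"tx":0,"ty":0,"tz":0.9,"wx":0,"wy":0,"wz":0},
    {"claw":6.2,"tx":0,"ty":0,"tz":0.9,"wx":0,"wy":0,"wz":0},
  ],
)

```text
time_s: 24.72
tool_pos: [0.4426, -0.0216, 0.0406]
ee_rot: [-0.005, 0.524, 0.852, -0.005]
wrist_force: [0.5, 0.2, -0.5]
gripper_width: 0.728
```

```bash
python3 - <<'E'
from h import *
s,T=st()
E
```

```text
t 24.73 pos [442.6 -21.6  40.6] jaw 26.77 tilt z [-0.0142 -0.0038 -0.9999] w 62.2 F [ 0.5  0.2 -0.5] q [ 0.01  0.88 -0.1   2.23  1.02  0.1  -0.61]
```

arm_command(
  rows=[
    {"claw":6.4,"tx":-0.3,"ty":0.1,"tz":0,"wx":0.004,"wy":-0.014,"wz":0},
    {"claw":6.4,"tx":-0.3,"ty":0.1,"tz":-0.3,"wx":0.004,"wy":-0.014,"wz":0},
    {"claw":6.4,"tx":-0.3,"ty":0.1,"tz":-0.6,"wx":0.004,"wy":-0.014,"wz":0},
    {"claw":6.4,"tx":-0.3,"ty":0.1,"tz":-0.6,"wx":0.004,"wy":-0.014,"wz":0},
  ],
)

```text
time_s: 25.22
tool_pos: [0.4394, -0.0205, 0.0343]
ee_rot: [-0.0, 0.524, 0.852, -0.0]
wrist_force: [-0.5, -0.4, 0.5]
gripper_width: 0.75
```

```bash
python3 - <<'E'
from h import *
s,T=st()
E
```

```text
t 25.23 pos [439.4 -20.5  34.3] jaw 26.83 tilt z [-0.001 -0.    -1.   ] w 64.1 F [-0.5 -0.4  0.5] q [-0.02  0.89 -0.06  2.25  1.63  0.04 -1.22]
```

arm_command(
  rows=[
    {"claw":6.4,"tx":0,"ty":0,"tz":-0.2,"wx":0,"wy":0,"wz":0},
    {"claw":6.4,"tx":0,"ty":0,"tz":-0.4,"wx":0,"wy":0,"wz":0},
    {"claw":6.4,"tx":0,"ty":0,"tz":-0.5,"wx":0,"wy":0,"wz":0},
    {"claw":6.4,"tx":0,"ty":0,"tz":-0.5,"wx":0,"wy":0,"wz":0},
  ],
)

```text
time_s: 25.72
tool_pos: [0.4395, -0.0207, 0.0294]
ee_rot: [-0.0, 0.524, 0.852, -0.0]
wrist_force: [-0.6, 0.1, -0.2]
gripper_width: 0.753
```

```bash
python3 - <<'E'
from h import *
s,T=st()
E
```

```text
t 25.73 pos [439.5 -20.7  29.4] jaw 26.76 tilt z [-6.e-04  3.e-04 -1.e+00] w 64.3 F [-0.6  0.1 -0.2] q [ 0.02  0.91 -0.13  2.25  1.65  0.1  -1.25]
```

arm_command(
  rows=[
    {"claw":6.4,"tx":0,"ty":0,"tz":-0.2,"wx":0,"wy":0,"wz":0},
    {"claw":6.2,"tx":0,"ty":0,"tz":-0.4,"wx":0,"wy":0,"wz":0},
    {"claw":6.0,"tx":0,"ty":0,"tz":-0.4,"wx":0,"wy":0,"wz":0},
  ],
)

```text
time_s: 26.1
tool_pos: [0.4394, -0.0206, 0.0253]
ee_rot: [-0.0, 0.524, 0.852, -0.0]
wrist_force: [0.1, -0.8, 0.1]
gripper_width: 0.698
```

```bash
python3 - <<'E'
from h import *
s,T=st()
p,d=grab_frame('wrist');cv2.imwrite('pics/w19.png',p[:,:,::-1]);
E
```

```text
t 26.1 pos [439.4 -20.6  25.3] jaw 26.77 tilt z [-8.e-04  3.e-04 -1.e+00] w 59.6 F [ 0.1 -0.8  0.1] q [ 0.04  0.92 -0.16  2.25  1.68  0.13 -1.27]
```

View pics/w19.png

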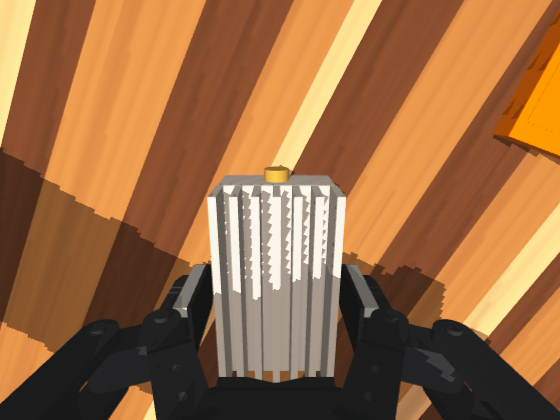

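Centred and aligned, so I'll grip and lift slowly.

arm_command(
  rows=[
    {"claw":5.1,"tx":0,"ty":0,"tz":0,"wx":0,"wy":0,"wz":0},
    {"claw":4.2,"tx":0,"ty":0,"tz":0,"wx":0,"wy":0,"wz":0},
    {"claw":4.2,"tx":0,"ty":0,"tz":0,"wx":0,"wy":0,"wz":0},
    {"claw":4.2,"tx":0,"ty":0,"tz":0,"wx":0,"wy":0,"wz":0},
    {"claw":4.2,"tx":0,"ty":0,"tz":0.3,"wx":0,"wy":0,"wz":0},
    {"claw":4.2,"tx":0,"ty":0,"tz":0.8,"wx":0,"wy":0,"wz":0},
    {"claw":4.2,"tx":0,"ty":0,"tz":1.3,"wx":0,"wy":0,"wz":0},
  ],
  force=70,
)

```text
time_s: 27.02
tool_pos: [0.4394, -0.0205, 0.0385]
ee_rot: [-0.0, 0.524, 0.852, -0.0]
wrist_force: [0.3, -0.2, -3.2]
gripper_width: 0.571
```

```bash
python3 - <<'E'
from h import *
s,T=st()
p,d=grab_frame('wrist');cv2.imwrite('pics/w20.png',p[:,:,::-1]);
E
```

```text
t 27.02 pos [439.4 -20.5  38.5] jaw 26.8 tilt z [-8.e-04 -0.e+00 -1.e+00] w 48.8 F [ 0.3 -0.2 -3.2] q [-0.01  0.88 -0.08  2.25  1.42  0.06 -1.01]
```

View pics/w20.png

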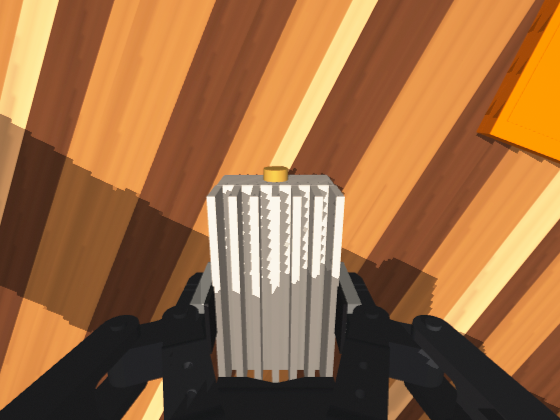

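arm_command(
  rows=[
    {"claw":4.2,"tx":0.5,"ty":0,"tz":0.7,"wx":0,"wy":0,"wz":0},
    {"claw":4.2,"tx":1.2,"ty":-0.2,"tz":1.5,"wx":0,"wy":0,"wz":-0.01},
    {"claw":4.2,"tx":2.2,"ty":-0.7,"tz":2.4,"wx":0,"wy":0,"wz":-0.03},
    {"claw":4.2,"tx":3.5,"ty":-1.6,"tz":3.2,"wx":0,"wy":0,"wz":-0.07},
    {"claw":4.2,"tx":5,"ty":-3,"tz":3.8,"wx":0,"wy":0,"wz":-0.12},
    {"claw":4.2,"tx":6.6,"ty":-5,"tz":4,"wx":0,"wy":0,"wz":-0.18},
    {"claw":4.2,"tx":8.2,"ty":-7.5,"tz":4,"wx":0,"wy":0,"wz":-0.25},
    {"claw":4.2,"tx":9.5,"ty":-9.5,"tz":4,"wx":0,"wy":0,"wz":-0.32},
  ],
)

```text
time_s: 28.08
tool_pos: [0.5344, -0.1174, 0.0779]
ee_rot: [-0.0, 0.655, 0.756, -0.001]
wrist_force: [0.2, -0.4, -4.3]
gripper_width: 0.571
```

```bash
python3 - <<'E'
from h import *
s,T=st()
E
```

```text
t 28.07 pos [ 534.4 -117.4   77.9] jaw 8.23 tilt z [-0.0014 -0.001  -1.    ] w 48.8 F [ 0.2 -0.4 -4.3] q [ 0.41  0.89 -0.48  1.91  0.77  0.54 -0.46]
```

arm_command(
  rows=[
    {"claw":4.2,"tx":1.4,"ty":-2.0,"tz":0,"wx":0,"wy":0,"wz":-0.07},
    {"claw":4.2,"tx":2.9,"ty":-4.2,"tz":0,"wx":0,"wy":0,"wz":-0.15},
    {"claw":4.2,"tx":4.4,"ty":-6.4,"tz":0,"wx":0,"wy":0,"wz":-0.23},
    {"claw":4.2,"tx":5.9,"ty":-8.6,"tz":0,"wx":0,"wy":0,"wz":-0.31},
    {"claw":4.2,"tx":7.2,"ty":-10.5,"tz":0,"wx":0,"wy":0,"wz":-0.38},
    {"claw":4.2,"tx":8,"ty":-11.7,"tz":-0.4,"wx":0,"wy":0,"wz":-0.42},
    {"claw":4.2,"tx":8.2,"ty":-12,"tz":-1,"wx":0,"wy":0,"wz":-0.426},
    {"claw":4.2,"tx":8.2,"ty":-12,"tz":-1,"wx":0,"wy":0,"wz":-0.426},
  ],
)

```text
time_s: 29.08
tool_pos: [0.6152, -0.2351, 0.0672]
ee_rot: [-0.001, 0.798, 0.602, -0.001]
wrist_force: [-0.4, -0.1, -3.5]
gripper_width: 0.571
```

```bash
python3 - <<'E'
from h import *
s,T=st()
p,d=grab_frame('wrist');cv2.imwrite('pics/w21.png',p[:,:,::-1]);
p,d=grab_frame('scene');cv2.imwrite('pics/s21.png',cv2.resize(p[120:270,130:330,::-1],None,fx=4,fy=4));
E
```

```text
t 29.07 pos [ 615.2 -235.1   67.2] jaw -15.92 tilt z [-3.2e-03  8.0e-04 -1.0e+00] w 48.8 F [-0.4 -0.1 -3.5] q [ 0.53  0.99 -0.46  1.56  0.59  0.73 -0.47]
```

View pics/w21.png

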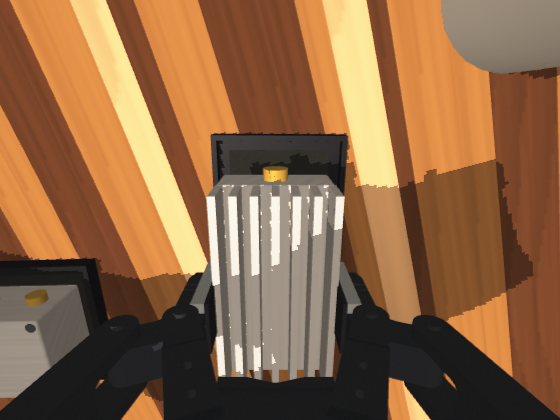

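View pics/s21.png

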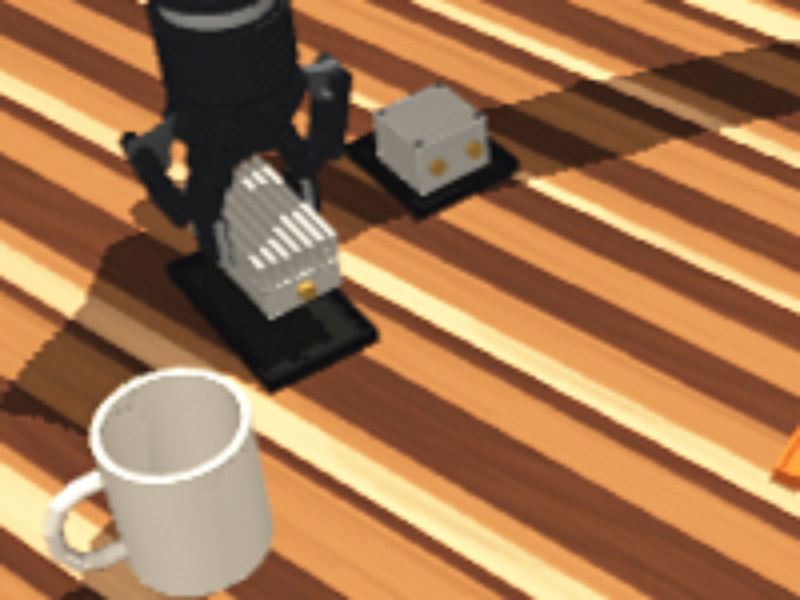

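arm_command(
  rows=[
    {"claw":4.2,"tx":0.1,"ty":0,"tz":-1,"wx":0,"wy":0,"wz":0},
    {"claw":4.2,"tx":0.1,"ty":0,"tz":-2,"wx":0,"wy":0,"wz":0},
    {"claw":4.2,"tx":0.1,"ty":0,"tz":-2.8,"wx":0,"wy":0,"wz":0},
    {"claw":4.2,"tx":0.1,"ty":0,"tz":-3.1,"wx":0,"wy":0,"wz":0},
    {"claw":4.2,"tx":0.1,"ty":0,"tz":-3.3,"wx":0,"wy":0,"wz":0},
    {"claw":4.2,"tx":0.1,"ty":0,"tz":-3.3,"wx":0,"wy":0,"wz":0},
  ],
)

```text
time_s: 29.92
tool_pos: [0.6176, -0.2357, 0.0355]
ee_rot: [-0.0, 0.798, 0.602, 0.0]
wrist_force: [0.5, -0.0, -3.0]
gripper_width: 0.575
```

arm_command(
  rows=[
    {"claw":4.2,"tx":0,"ty":0,"tz":-0.1,"wx":0,"wy":0,"wz":0},
    {"claw":4.2,"tx":0,"ty":0,"tz":-0.15,"wx":0,"wy":0,"wz":0},
    {"claw":4.2,"tx":0,"ty":0,"tz":-0.15,"wx":0,"wy":0,"wz":0},
  ],
)

```text
time_s: 30.3
tool_pos: [0.6175, -0.2356, 0.034]
ee_rot: [-0.0, 0.798, 0.602, -0.0]
wrist_force: [-0.4, 0.2, -3.9]
gripper_width: 0.569
```

arm_command(
  rows=[
    {"claw":4.2,"tx":0,"ty":0,"tz":-0.1,"wx":0,"wy":0,"wz":0},
    {"claw":4.2,"tx":0,"ty":0,"tz":-0.2,"wx":0,"wy":0,"wz":0},
    {"claw":4.2,"tx":0,"ty":0,"tz":-0.2,"wx":0,"wy":0,"wz":0},
  ],
)

```text
time_s: 30.68
tool_pos: [0.6174, -0.2356, 0.0319]
ee_rot: [-0.0, 0.798, 0.602, -0.0]
wrist_force: [0.2, -0.0, -3.3]
gripper_width: 0.573
```

arm_command(
  rows=[
    {"claw":4.2,"tx":0,"ty":0,"tz":-0.1,"wx":0,"wy":0,"wz":0},
    {"claw":4.2,"tx":0,"ty":0,"tz":-0.1,"wx":0,"wy":0,"wz":0},
  ],
)

```text
time_s: 30.92
tool_pos: [0.6174, -0.2356, 0.0309]
ee_rot: [-0.0, 0.798, 0.602, -0.0]
wrist_force: [-0.4, 0.4, -4.2]
gripper_width: 0.572
```

arm_command(
  rows=[
    {"claw":4.2,"tx":0,"ty":0,"tz":-0.1,"wx":0,"wy":0,"wz":0},
    {"claw":4.2,"tx":0,"ty":0,"tz":-0.1,"wx":0,"wy":0,"wz":0},
  ],
)

```text
time_s: 31.18
tool_pos: [0.6176, -0.2356, 0.03]
ee_rot: [-0.0, 0.798, 0.602, 0.0]
wrist_force: [0.2, 0.5, -2.5]
gripper_width: 0.572
```

arm_command(
  rows=[
    {"claw":4.2,"tx":0,"ty":0,"tz":-0.05,"wx":0,"wy":0,"wz":0},
    {"claw":4.2,"tx":0,"ty":0,"tz":-0.05,"wx":0,"wy":0,"wz":0},
  ],
)

```text
time_s: 31.42
tool_pos: [0.6176, -0.2356, 0.03]
ee_rot: [-0.0, 0.798, 0.602, 0.0]
wrist_force: [-1.4, -0.1, 2.1]
gripper_width: 0.571
```

Contact made. Releasing and retreating.

arm_command(
  rows=[
    {"claw":5.2,"tx":0,"ty":0,"tz":0,"wx":0,"wy":0,"wz":0},
    {"claw":6,"tx":0,"ty":0,"tz":0,"wx":0,"wy":0,"wz":0},
    {"claw":6.6,"tx":0,"ty":0,"tz":0.1,"wx":0,"wy":0,"wz":0},
    {"claw":6.8,"tx":0,"ty":0,"tz":1.5,"wx":0,"wy":0,"wz":0},
    {"claw":7.5,"tx":0,"ty":0,"tz":4.5,"wx":0,"wy":0,"wz":0},
    {"claw":8.5,"tx":0,"ty":0,"tz":9,"wx":0,"wy":0,"wz":0},
    {"claw":8.5,"tx":0,"ty":0,"tz":14,"wx":0,"wy":0,"wz":0},
    {"claw":8.5,"tx":0,"ty":0,"tz":15,"wx":0,"wy":0,"wz":0},
  ],
)

```text
time_s: 32.42
tool_pos: [0.6202, -0.2358, 0.1847]
ee_rot: [0.003, 0.799, 0.602, 0.003]
wrist_force: [0.4, -0.0, -0.5]
gripper_width: 0.996
```

```bash
python3 - <<'E'
from h import *
s,T=st()
p,d=grab_frame('wrist');cv2.imwrite('pics/w22.png',p[:,:,::-1]);
W=deproj('wrist',d,T)
q=W[(W[...,2]>.038)&(W[...,2]<.05)&(d>0)&(np.hypot(W[...,0]-.617,W[...,1]+.236)<.07)];print(len(q),cv2.minAreaRect((q[:,:2]*1000).astype(np.float32)),np.percentile(q[:,2],[5,50,95]))
p,d=grab_frame('scene');cv2.imwrite('pics/s22.png',p[:,:,::-1]);
p,d=grab_frame('top');cv2.imwrite('pics/t22.png',p[:,:,::-1]);
E
```

```text
t 32.42 pos [ 620.2 -235.8  184.7] jaw -15.98 tilt z [ 0.0078 -0.0014 -1.    ] w 85.0 F [ 0.4 -0.  -0.5] q [ 0.57  0.85 -0.54  1.49  0.5   0.93 -0.4 ]
2930 ((616.8751220703125, -236.0550079345703), (96.76622009277344, 50.09722900390625), 74.04595947265625) [0.0410993  0.04485713 0.0460918 ]
```

View pics/w22.png

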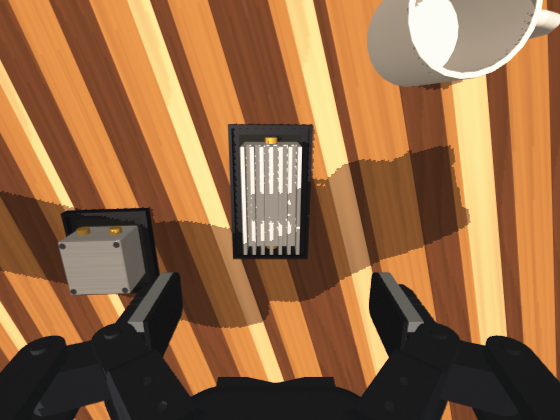

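View pics/s22.png

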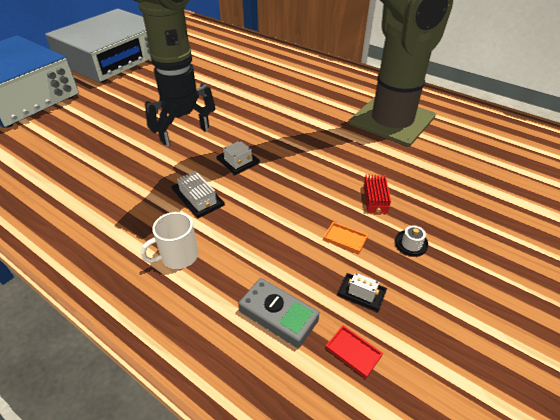

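View pics/t22.png

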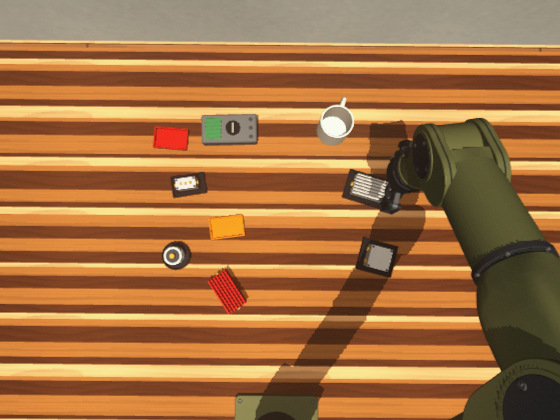

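The pictures show all four modules in their black trays. In the top view they are the amplifier (371,188), splitter (378,258), load (176,256) and filter (188,184). The mug (336,122) and multimeter (230,129) are at the same pixels as at the start.

arm_command(
  rows=[
    {"claw":8.5,"tx":0,"ty":0,"tz":1,"wx":0,"wy":0,"wz":0},
    {"claw":8.5,"tx":0,"ty":0,"tz":1,"wx":0,"wy":0,"wz":0},
    {"claw":8.5,"tx":0,"ty":0,"tz":1,"wx":0,"wy":0,"wz":0},
  ],
)

```text
time_s: 32.95
tool_pos: [0.6173, -0.2355, 0.1889]
ee_rot: [-0.001, 0.798, 0.602, -0.0]
wrist_force: [-0.3, 0.1, -0.8]
gripper_width: 0.995
```

```bash
python3 -c "
from h import *
st();print(hand_in())"
```

```text
t 32.95 pos [ 617.3 -235.5  188.9] jaw -15.96 tilt z [-1.3e-03  7.0e-04 -1.0e+00] w 85.0 F [-0.3  0.1 -0.8] q [ 0.57  0.85 -0.54  1.49  0.49  0.95 -0.39]
the job is handed in; nothing more can be done
None
```

I took both stacks apart one module at a time, in the order load, filter, splitter, amplifier. Each was lowered into its own black tray until the wrist force showed floor contact, then released. I handed the job in at about 33 s of the 106 s allowed; no verdict is reported.

**Last checks:**
- **Modules:** wrist-camera depth after each release showed its module flat at the expected height. All were within about 2 mm of the measured tray centre and within 1° of its direction. The final top and scene pictures show all four upright in their trays.
- **Bystanders:** the mug and multimeter are at the same pixels as at the start.
- **Forces:** the highest force I read at any step was about 9 N, when setting down the load.

**What went wrong along the way:**
- My first two move calls were refused because the rows left out some of the seven values. Nothing moved.
- Near the amplifier the arm first stopped about 8 mm short of the grasp height, at a wrist joint limit. It was off by about 3 mm and tilted 0.8°. I corrected this before gripping, and it then reached a centred, level grasp.

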